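Close and book out a batch of watch-movement pots

ROBOT

A 7-joint arm with a two-finger parallel gripper is mounted at the origin on the work surface. World frame = base frame: x ahead of the robot, y to its left, z up, the work surface at z = 0. Lengths are in m, angles in rad, forces in N, time in s.
With the tool pointing down it reaches from about 0.425 to 0.95 m from the base axis. Payload 4.7 kg.
Tool frame: the origin (TCP) lies between the finger pads; the fingertips stand 8 mm ahead of it and the grasp point (between the pads) lies 11 mm behind it; z points along the fingers, y is the line along which they close (so a half turn about z gives the same grasp; the last joint's range is limited). The gripper opens to 85 mm and grips with 20 to 120 N. Pads are 22 mm wide; open, the fingers measure 114 mm over their backs; the gripper's body (76 mm by 85 mm) begins 54 mm behind the grasp point. The pads swing forward as they close: fully open they stand 13 mm farther back than shut.
Start: joints at [-1.144, 0.469, -0.049, 1.532, 0.024, 1.141, -0.082], TCP at [0.297, 0.606, 0.239] pointing down, gripper open.
Joint ranges: [-2.59, 2.59], [-0.33, 1.99], [-1.39, 1.29], [0.1, 2.45], [-1.04, 4.18], [0.21, 1.99], [-2.66, 2.66]. Speed limits (rad/s): [2.57, 2.57, 3.14, 3.14, 3.14, 3.14, 3.14].

INTERFACE

Orientations are given as a unit quaternion [w, x, y, z].
In Python, from plant import readout, cams, env gives the robot as it stands. The module is installed in compiled form; this text tells all that it offers.
- The arm moves only by the tool jog_arm, never from a script. Its argument "steps" is one flat list of numbers, 7 for each row, row after row: the opening, from 0 (shut) to 1 (fully open), then the shift along the tool's x, y, z in units of 0.025 m (1.0 is 0.025 m), then the turn, a rotation vector about the tool's x, y, z in units of 6 degrees (1.0 is 6 degrees). A call has 1 to 10 rows; each row shifts and turns the commanded pose from where the row before left it, along the tool's axes as they then stand; what a row does not reach is not made up. A row lasts 1/10 s, in which the tool goes at most 50 mm and 8.59 degrees, less where a joint would pass 70% of its speed; a pose out of reach is approached as far as the arm can. A call with a number of a shift or a turn outside -1 to 1 is refused whole. A call with a gripper value outside its range is refused whole. The fingers move at their own pace and stop on an object; "newtons" is the grip in N (left out, the last holds). Time passes only in rows, so rows that do not move let the fingers close. It gives the time, the measured TCP pose, the force, the opening and the grip force at its end, in the units of the state.
- readout.state(): the state, without advancing time (a new reading comes with each control period).
- cams.grab_frame(name): name is "side" or "top"; returns (picture, depth): 420x560x3 uint8, red, green, blue; 420x560 float32, m along the optical axis (not along the pixel's ray), 0 where there is no reading.
- cams.camera_model(name): a dict with "vertical_fov" (degrees; the focal length in pixels is half the picture's height over the tangent of half this angle, whatever the lens; pixels are square), "cx", "cy" (the principal point, pixels), "dist" ([k1, k2, p1, p2, k3] as OpenCV has them; the pictures are not rectified), "origin" and "rotation" of the camera in the world. Camera axes: x right, y down, z forward; pixel columns grow to the right and rows downward; lengths in m; the calibration is good to about 2 mm. A picture is of the moment at which its call begins. camera_model takes no time and is no camera call.
- env.close_job(): hands the job in; it is judged then, once.
The state is a dict: "clock": time; "joints": joint angles; "joint_velocities": joint speeds; "joint_torque": joint torques, N m; "position": TCP position; "ee_rot": TCP orientation; "contact_force": force on the tool from outside, world axes, zero at the start; "wrist_torque": the same for the moment, N m; "grip_width": finger opening in m; "grasp_force": force on a finger pad.
Only numpy, scipy, OpenCV 4.12 (cv2) and the standard library are available. Lean on these libraries where they do the work, as an engineer would, in place of code of your own. Each camera call takes 0.05 s, during which the arm holds its last target. There are 200 camera calls.

TASK

First clear the red can and the grey parts dish off the green mat and stand them on the cork board. Then stand every aluminium pot upright on the green mat and have each white lid pressed down fully home, so that no red band shows. Only then take the scanner, aim it squarely at the middle of the barcode label from about 8 cm and hold it steady there for two seconds, and stand it back upright in the middle of its black pad; at the end everything must still be in its place, and the other tools on the bench must be left where they are.

Things in the scene. Friction and masses are not known exactly. Their poses are not given: they have to be found in the camera images.
- mat: green mat, 200 x 200 mm, 4 mm thick, fixed flat on the bench; origin at the centre of its underside, z up, x and y along its edges
- cork_board: cork board, 200 x 200 mm, 6 mm thick, fixed flat on the bench, empty at the start: where the can and the dish belong; origin at the centre of its underside, x and y along its edges
- wood_board: brown wooden board, 200 x 200 mm, 6 mm thick, fixed flat on the bench; the pots stand on it at the start; origin at the centre of its underside
- pad: black rubber scanner pad, 90 x 90 mm, 6 mm thick, fixed flat on the bench; origin at the centre of its underside
- label (a point): centre of the barcode label (80 mm wide across the slope, 55 mm up the slope) on a small fixed grey desk 85 mm deep and 100 mm wide; the label's centre is 40 mm above the bench. z = the normal out of the label, leaning 25 degrees from vertical towards the robot's side; y across the label, x up the slope
- can: red can, 52 mm diameter, 108 mm tall with a 22 mm cap on top to 122 mm, about 0.3 kg; origin at the centre of its underside, z up through the cap; stands on the green mat at the start
- dish: grey open parts dish with coloured bits fixed in it, 90 mm (its x) by 56 mm (its y), 26 mm tall, walls 3 mm, about 0.15 kg; origin at the centre of its underside; stands on the green mat at the start
- scanner: hand scanner that stands upright on its head: black head 54 x 54 mm and 28 mm tall, above it a blue square handle 30 x 30 mm up to 128 mm, 0.2 kg; its reading window is the underside. Origin at the centre of the underside (the window), z up along the handle, x and y square to the handle's faces; it looks along its -z. Stands on the black pad at the start
- scanner_aim (a point): the scanner's reading point: on its axis, 80 mm out in front of the window (below the scanner's origin by 80 mm along its z)
- pot1: round aluminium pot 1 of up to four alike, 50 mm diameter, 28 mm tall without its lid, about 0.13 kg; origin at the centre of its underside, z up. Not every pot is there in each run
- lid1 (a joint): how far the push-on lid of pot 1 has been pressed down (m): about 0 = standing 6 mm proud, 0.006 = fully home on the pot. It needs about 7 N, stays where it is left and does not come off. The lid is white, 42 mm across; its top is 40 mm above the pot's underside when proud and 34 mm when home, and a red band shows below it until it is home
- pot2: round aluminium pot 2 of up to four alike, 50 mm diameter, 28 mm tall without its lid, about 0.13 kg; origin at the centre of its underside, z up. Not every pot is there in each run
- lid2 (a joint): how far the push-on lid of pot 2 has been pressed down (m): about 0 = standing 6 mm proud, 0.006 = fully home on the pot. It needs about 7 N, stays where it is left and does not come off. The lid is white, 42 mm across; its top is 40 mm above the pot's underside when proud and 34 mm when home, and a red band shows below it until it is home
- pot3: round aluminium pot 3 of up to four alike, 50 mm diameter, 28 mm tall without its lid, about 0.13 kg; origin at the centre of its underside, z up. Not every pot is there in each run
- lid3 (a joint): how far the push-on lid of pot 3 has been pressed down (m): about 0 = standing 6 mm proud, 0.006 = fully home on the pot. It needs about 7 N, stays where it is left and does not come off. The lid is white, 42 mm across; its top is 40 mm above the pot's underside when proud and 34 mm when home, and a red band shows below it until it is home
- pot4: round aluminium pot 4 of up to four alike, 50 mm diameter, 28 mm tall without its lid, about 0.13 kg; origin at the centre of its underside, z up. Not every pot is there in each run
- lid4 (a joint): how far the push-on lid of pot 4 has been pressed down (m): about 0 = standing 6 mm proud, 0.006 = fully home on the pot. It needs about 7 N, stays where it is left and does not come off. The lid is white, 42 mm across; its top is 40 mm above the pot's underside when proud and 34 mm when home, and a red band shows below it until it is home
- loupe: black loupe, 34 mm diameter, 26 mm tall: a bystander, leave it where it is; origin on its underside
- screwdriver: screwdriver lying down, 160 mm long: a bystander, leave it where it is; origin on its underside
- brass_weight: brass weight, 38 mm diameter, 50 mm tall: a bystander, leave it where it is; origin on its underside
- brush_jar: glass jar with brushes, 64 mm diameter, 160 mm tall: a bystander, leave it where it is; origin on its underside
- tape_dispenser: black tape dispenser, 150 x 60 mm, 85 mm tall: a bystander, leave it where it is; origin on its underside
- pin_box: yellow pin box, 80 x 60 mm, 22 mm tall: a bystander, leave it where it is; origin on its underside

How it is judged:
By the outcome, as a careful person would: the job done as asked, in the order asked, and still so for the second after the job is handed in, with the robot touching nothing.
Of pot1, pot2, pot3, pot4 only 2 to 4 are there at a start; the rules pass over those that are not, and their reading is None.
At some moment in a run one of pot1, pot2, pot3, pot4, dish may be knocked a few centimetres aside while the robot is not near it.
It also fails if it takes over 210 s, if anything falls off the work surface, if the arm or the gripper's body presses on something with over 40 N, if the wrist force passes 120 N, or if a joint passes its speed limit or range.

## Working session

There is one attempt and no reset: what is moved stays moved. The work goes in short steps, Python scripts to look and compute and a tool call to move; the robot and the scene stay as the last step left them, time stands still between calls to the robot, and variables do not carry over. Pictures are saved under pics/ and viewed, at most 14 in all, crops included, and the job is handed in when it is done.

Besides the shell and the picture viewer there is one more tool, called after "Request:" as name(argument=value, ...), one argument or row to a line, values as JSON. jog_arm: Moves the arm, as the interface text tells. Its arguments: {"type":"object","properties":{"steps":{"type":"array"},"newtons":{"type":"number"}},"required":["steps"]}

```bash
ls; mkdir -p pics; cat > h.py <<'E'
import numpy as np, cv2
from plant import readout, cams, env
def K(m):
    f=210/np.tan(np.radians(m["vertical_fov"])/2)
    return np.array([[f,0,m["cx"]],[0,f,m["cy"]],[0,0,1.]])
def ray(m,px):
    u=cv2.undistortPoints(np.array(px,float).reshape(-1,1,2),K(m),np.array(m["dist"],float))[:,0]
    d=np.c_[u,np.ones(len(u))]@np.array(m["rotation"]).T
    return np.array(m["origin"]),d
def onz(m,px,z):
    o,d=ray(m,px); return o+d*((z-o[2])/d[:,2:3])
def cloud(m,dep):
    h,w=dep.shape; v,u=np.mgrid[0:h,0:w]
    q=cv2.undistortPoints(np.c_[u.ravel(),v.ravel()].astype(float).reshape(-1,1,2),K(m),np.array(m["dist"],float))[:,0]
    d=np.c_[q,np.ones(len(q))]@np.array(m["rotation"]).T
    P=np.array(m["origin"])+d*dep.reshape(-1,1); P[dep.ravel()==0]=np.nan
    return P.reshape(h,w,3)
def grab(n,save=None):
    p,d=cams.grab_frame(n)
    if save: cv2.imwrite(f"pics/{save}.png",p[:,:,::-1])
    return p,d,cams.camera_model(n)
E
python3 - <<'E'
from h import *
for n in("top","side"):
    p,d,m=grab(n,n+"0"); print(m); np.savez(n+"0.npz",p=p,d=d)
print(readout.state())
E
```

```text
pics
{'vertical_fov': 45.414386456583664, 'cx': 271.9569883611683, 'cy': 210.12843172066636, 'dist': array([-0.15598858,  0.        ,  0.        ,  0.        ,  0.        ]), 'origin': array([ 0.36419168, -0.00529205,  1.37568822]), 'rotation': array([ 0.06222164, -0.70406439,  0.70457761, -0.06318385])}
{'vertical_fov': 57.323363131982994, 'cx': 278.4415181287529, 'cy': 207.9418196154199, 'dist': array([0.01915929, 0.        , 0.        , 0.        , 0.        ]), 'origin': array([ 0.3164338 , -0.55438121,  0.54297139]), 'rotation': array([-0.42173692,  0.8742469 , -0.21917503,  0.0989577 ])}
{'clock': 0.1, 'joints': array([-1.1438711 ,  0.46936167, -0.04862646,  1.53355701,  0.02408979,
        1.14096937, -0.08231452]), 'joint_velocities': array([ 4.84960399e-04, -2.17300345e-03,  7.46392988e-04, -3.67218733e-03,
       -1.79183437e-05, -1.87793908e-03,  1.01027235e-03]), 'joint_torque': array([ 4.36929076e-04, -5.11512208e+01, -4.69108089e-02, -2.38391376e+01,
        1.07761633e-02,  4.34886577e-03, -9.47012154e-06]), 'position': array([0.29688629, 0.60565362, 0.23837323]), 'ee_rot': array([-1.76606781e-04,  2.25926037e-01,  9.74144083e-01, -8.36781597e-04]), 'contact_force': array([-0.46945207,  0.59645467,  0.59938415]), 'wrist_torque': array([0.00815608, 0.02162557, 0.03962125]), 'grasp_force': 0.0, 'grip_width': 0.08532435307128082}
```

Rotation is a quaternion; fix that in the helper.

```bash
cat >> h.py <<'E'
from scipy.spatial.transform import Rotation as R
def RQ(q): q=np.array(q); return R.from_quat([q[1],q[2],q[3],q[0]]).as_matrix()
def ray(m,px):
    u=cv2.undistortPoints(np.array(px,float).reshape(-1,1,2),K(m),np.array(m["dist"],float))[:,0]
    return np.array(m["origin"]),np.c_[u,np.ones(len(u))]@RQ(m["rotation"]).T
def cloud(m,dep):
    h,w=dep.shape; v,u=np.mgrid[0:h,0:w]
    o,d=ray(m,np.c_[u.ravel(),v.ravel()])
    P=o+d*dep.reshape(-1,1); P[dep.ravel()==0]=np.nan
    return P.reshape(h,w,3)
E
python3 - <<'E'
from h import *
for n in("top","side"):
    z=np.load(n+"0.npz"); P=cloud(cams.camera_model(n),z["d"])
    print(n,np.nanmedian(P[...,2]), np.nanpercentile(P[...,2],[5,25,75,95]))
E
```

```text
top 0.00013408131903414056 [-0.75406536 -0.36625711  0.00415543  0.09406183]
side -0.0016052873399354795 [-0.74806585 -0.15409431  0.000932    0.05549858]
```

View pics/top0.png

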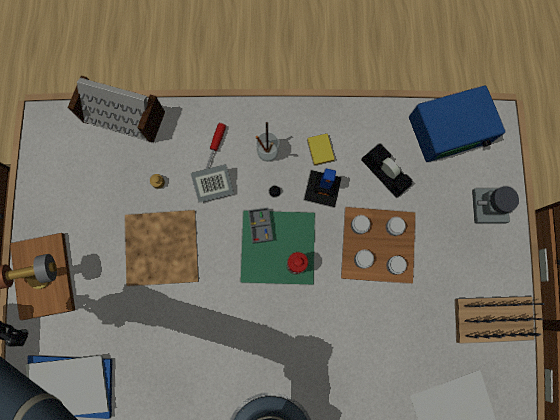

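View pics/side0.png

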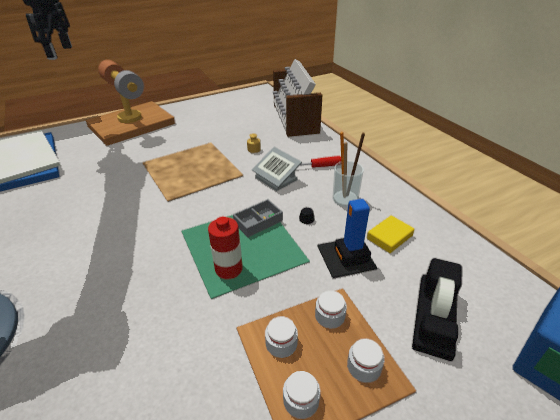

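The top view shows the cork at (161,247), the mat at (278,247), the wooden board with four pots at (378,245), the can cap at (297,262), the dish at (261,226), the label desk at (213,183), and the scanner at (325,185) on its pad. The side view agrees: the scanner is upright and all four lids show red bands.

```bash
cat > meas.py <<'E'
from h import *
def blob(mask,pts,near=None,minn=20):
    n,l,st,c=cv2.connectedComponentsWithStats(mask.astype(np.uint8))
    return [(l==i) for i in range(1,n) if st[i,4]>=minn]
def rect(P2):
    (c,s,a)=cv2.minAreaRect((P2*1000).astype(np.float32)); return np.round(c,1),np.round(s,1),round(a,1)
def hsv(p): return cv2.cvtColor(p,cv2.COLOR_RGB2HSV)
E
python3 - <<'E'
from meas import *
for n in("top","side"):
    z=np.load(n+"0.npz"); m=cams.camera_model(n); P=cloud(m,z["d"]); H=hsv(z["p"]).astype(int); h,s,v=H[...,0],H[...,1],H[...,2]
    X,Y,Z=P[...,0],P[...,1],P[...,2]
    ws=(X>.3)&(X<.95)&(abs(Y)<.5)&(Z>-.01)
    def rep(name,mask,minn=25,zr=None):
        for b in blob(mask&ws,P,minn=minn):
            q=P[b]; print(n,name,b.sum(),"rect mm",*rect(q[:,:2]),"z med/max %.3f %.3f"%(np.median(q[:,2]),q[:,2].max()), "med",np.round(np.median(q[:,:2],0),3))
    rep("green",(h>60)&(h<90)&(s>100)&(Z<.012),300)
    rep("wood/cork",(h>5)&(h<22)&(s>60)&(Z<.015)&(Z>.002),600)
    rep("lids",(s<60)&(v>120)&(Z>.03)&(Z<.05)&(Y<-.1),40)
    rep("cap",(((h<8)|(h>172))&(s>120)&(Z>.10)),20)
    rep("canbody",(((h<8)|(h>172))&(s>120)&(Z>.05)),20)
    rep("dish",(Z>.014)&(Z<.035)&(s<110)&(X>.5)&(X<.7)&(abs(Y)<.12),60)
    rep("handle",(h>100)&(h<130)&(s>120)&(Z>.03)&(Y>-.3),30)
    rep("handtop",(h>100)&(h<130)&(s>120)&(Z>.12)&(Y>-.3),10)
    rep("black",(v<60)&(Z<.015)&(Z>.001)&(Y<-.03)&(Y>-.2),60)
    rep("tall>25",(Z>.015)&(X>.62),60)
E
```

```text
top green 3819 rect mm [508.3 -22.9] [197.6 197.1] 88.4 z med/max 0.004 0.012 med [ 0.502 -0.029]
top wood/cork 3690 rect mm [ 513.5 -301.6] [199.8 199.3] 85.4 z med/max 0.007 0.015 med [ 0.512 -0.301]
top wood/cork 4708 rect mm [505.8 301. ] [200.8 200. ] 4.0 z med/max 0.006 0.015 med [0.504 0.299]
top lids 215 rect mm [ 568. -247.] [45.3 45.5] 69.6 z med/max 0.044 0.050 med [ 0.568 -0.247]
top lids 198 rect mm [ 562. -344.] [45.1 42.4] 26.6 z med/max 0.045 0.050 med [ 0.562 -0.344]
top lids 221 rect mm [ 472.4 -253.3] [41.7 45.7] 85.8 z med/max 0.045 0.050 med [ 0.473 -0.253]
top lids 219 rect mm [ 455.8 -342.5] [46.3 42.3] 0.0 z med/max 0.045 0.050 med [ 0.456 -0.342]
top cap 304 rect mm [459.2 -70.8] [46.3 49.3] 44.6 z med/max 0.113 0.132 med [ 0.458 -0.07 ]
top canbody 313 rect mm [459.  -70.6] [46.4 49.9] 44.7 z med/max 0.113 0.132 med [ 0.457 -0.07 ]
top dish 70 rect mm [663.9 109.6] [19.8 29. ] 88.5 z med/max 0.028 0.035 med [0.662 0.111]
top dish 65 rect mm [661.1 -11.6] [24.9 27.6] 89.8 z med/max 0.025 0.032 med [ 0.661 -0.01 ]
top dish 181 rect mm [566.   26.5] [91. 56.] 7
[... 3067 characters left out ...]

side tall>25 157 rect mm [688.6 311.8] [35.6 36.3] 61.8 z med/max 0.029 0.048 med [0.686 0.307]
side tall>25 3050 rect mm [754.9 -16.3] [373.8  90.5] 66.7 z med/max 0.066 0.163 med [ 0.696 -0.131]
side tall>25 1104 rect mm [698.4 162.9] [120.1 102. ] 14.3 z med/max 0.038 0.059 med [0.677 0.152]
side tall>25 128 rect mm [662.2 -15.5] [27.1 26.7] 22.5 z med/max 0.024 0.027 med [ 0.66  -0.019]
side tall>25 871 rect mm [ 781.8 -145.1] [81.5 60.7] 13.8 z med/max 0.021 0.025 med [ 0.779 -0.148]
side tall>25 3590 rect mm [ 717.3 -331.2] [147.6  60.6] 40.7 z med/max 0.051 0.082 med [ 0.704 -0.339]
side tall>25 2557 rect mm [ 805.4 -434.3] [151.8  50.2] 38.7 z med/max 0.066 0.101 med [ 0.754 -0.46 ]
```

Request:
jog_arm(
  steps=[1, 0, 0, 0, 0, 0, 1, 1, 0, 0, 0, 0, 0, 1, 1, 0, 0, 0, 0, 0, 1, 1, 0, 0, 0, 0, 0, 1, 1, 0, 0, 0, 0, 0, 1, 1, 0, 0, 0, 0, 0, 1, 1, 0, 0, 0, 0, 0, 1, 1, 0, 0, 0, 0, 0, 1, 1, 0, 0, 0, 0, 0, 1, 1, 0, 0, 0, 0, 0, 1],
  newtons=30,
)

```text
clock: 1.1
position: [0.2969, 0.6058, 0.2387]
ee_rot: [0.0, 0.684, 0.729, -0.001]
contact_force: [0.5, 0.2, -0.3]
grip_width: 0.0854
grasp_force: 0.0
```

Request:
jog_arm(
  steps=[1, 0, 0, 0, 0, 0, 0.65, 1, 0, 0, 0, 0, 0, 0],
)

```text
clock: 1.3
position: [0.2968, 0.6059, 0.2387]
ee_rot: [0.0, 0.707, 0.707, -0.0]
contact_force: [-0.3, 0.4, -0.2]
grip_width: 0.0854
grasp_force: 0.0
```

```bash
cat >> h.py <<'E'
def hd(v=True):
    s=readout.state(); M=RQ(s["ee_rot"])
    print("t%.1f"%s["clock"],"pos",np.round(s["position"],4),"x-heading %.1f"%np.degrees(np.arctan2(M[1,0],M[0,0])),"tilt z",np.round(M[:,2],3),"F",np.round(s["contact_force"],1),"w %.4f g %.0f"%(s["grip_width"],s["grasp_force"]),"j",np.round(s["joints"],2))
    return s,M
E
python3 -c "
from h import *
hd()
# label: white pixels on the sloped desk
from meas import *
for n in('top','side'):
    z=np.load(n+'0.npz'); P=cloud(cams.camera_model(n),z['d']); H=hsv(z['p']).astype(int)
    X,Y,Z=P[...,0],P[...,1],P[...,2]
    g=(abs(X-.68)<.08)&(abs(Y-.157)<.08)&(Z>.022)&(Z<.07)
    q=P[g]; c=q.mean(0); u,s,vt=np.linalg.svd(q-c); nn=vt[2]*np.sign(vt[2,2]); r=(q-c)@nn
    q=q[abs(r)<.004]; c=q.mean(0); u,s,vt=np.linalg.svd(q-c); nn=vt[2]*np.sign(vt[2,2]); print(n,len(q),'plane c',c.round(4),'n',nn.round(3),'tilt',np.degrees(np.arccos(nn[2])).round(1),'az',np.degrees(np.arctan2(nn[1],nn[0])).round(1))
    v=H[...,2]
    for th in(150,170,190):
        w=g&(v>th)
        w=cv2.morphologyEx(w.astype(np.uint8),cv2.MORPH_CLOSE,np.ones((5,5)))
        k=cv2.findContours(w,0,1)[0]; k=max(k,key=cv2.contourArea); m=cams.camera_model(n)
        a=cv2.minAreaRect(k); o,d=ray(m,[a[0]]); print(th,a, 'planehit',(o+d[0]*(((c-o)@nn)/(d[0]@nn))).round(4), 'z.04 plane',onz(m,[a[0]],.04).round(4))
"
```

```text
t1.3 pos [0.2968 0.6059 0.2387] x-heading 90.0 tilt z [-0.    -0.001 -1.   ] F [-0.3  0.4 -0.2] w 0.0854 g 0 j [-1.31  0.47  0.19  1.54 -0.1   1.14 -1.1 ]
top 924 plane c [0.679  0.1572 0.0411] n [-0.404 -0.097  0.91 ] tilt 24.5 az -166.4
150 ((211.4585723876953, 183.1425018310547), (18.221721649169922, 27.790664672851562), 75.25643920898438) planehit [0.6788 0.1582 0.0412] z.04 plane [[0.6791 0.1583 0.04  ]]Traceback (most recent call last):
  File "<string>", line 16, in <module>
    k=cv2.findContours(w,0,1)[0]; k=max(k,key=cv2.contourArea); m=cams.camera_model(n)
                                    ~~~^^^^^^^^^^^^^^^^^^^^^^^
ValueError: max() iterable argument is empty
```

Request:
jog_arm(
  steps=[1, -1, 0.64, 0, 0, 0, 0, 1, -1, 0.64, 0, 0, 0, 0, 1, -1, 0.64, 0, 0, 0, 0, 1, -1, 0.64, 0, 0, 0, 0, 1, -1, 0.64, 0, 0, 0, 0, 1, -1, 0.64, 0, 0, 0, 0, 1, -1, 0.64, 0, 0, 0, 0, 1, -1, 0.64, 0, 0, 0, 0, 1, -1, 0.64, 0, 0, 0, 0, 1, -1, 0.64, 0, 0, 0, 0],
)

```text
clock: 2.3
position: [0.4574, 0.3549, 0.2392]
ee_rot: [-0.0, 0.707, 0.708, -0.0]
contact_force: [0.0, -0.6, 0.0]
grip_width: 0.0852
grasp_force: 0.0
```

Request:
jog_arm(
  steps=[1, -1, 0, 0, 0, 0, 0, 1, -1, 0, 0, 0, 0, 0, 1, -1, 0, 0, 0, 0, 0, 1, -1, 0, 0, 0, 0, 0, 1, -1, 0, 0, 0, 0, 0, 1, -1, 0, 0, 0, 0, 0, 1, -1, 0, 0, 0, 0, 0, 1, -1, 0, 0, 0, 0, 0, 1, -1, 0, 0, 0, 0, 0, 1, -1, 0, 0, 0, 0, 0],
)

```text
clock: 3.3
position: [0.4567, 0.105, 0.2393]
ee_rot: [-0.0, 0.707, 0.708, 0.0]
contact_force: [-0.3, 0.0, 0.0]
grip_width: 0.0854
grasp_force: 0.0
```

Request:
jog_arm(
  steps=[1, -1, 0, 0, 0, 0, 0, 1, -1, 0, 0, 0, 0, 0, 1, -1, 0, 0, 0, 0, 0, 1, -1, 0, 0, 0, 0, 0, 1, -1, 0, 0, 0, 0, 0, 1, -1, 0, 0, 0, 0, 0, 1, -1, 0, 0, 0, 0, 0, 1, -0.2, 0, 0, 0, 0, 0, 1, 0, 0, 0, 0, 0, 0],
)

```text
clock: 4.2
position: [0.4567, -0.0743, 0.2392]
ee_rot: [-0.0, 0.708, 0.707, 0.0]
contact_force: [0.3, 0.3, -0.2]
grip_width: 0.0853
grasp_force: 0.0
```

Request:
jog_arm(
  steps=[1, 0, 0, 1, 0, 0, 0, 1, 0, 0, 1, 0, 0, 0, 1, 0, 0, 1, 0, 0, 0, 1, 0, 0, 1, 0, 0, 0, 1, 0, 0, 1, 0, 0, 0, 1, 0, 0, 1, 0, 0, 0, 1, 0, 0, 0.5, 0, 0, 0, 1, 0, 0, 0, 0, 0, 0],
)

```text
clock: 5.0
position: [0.4559, -0.0727, 0.0754]
ee_rot: [-0.001, 0.707, 0.708, -0.001]
contact_force: [0.0, -0.3, 0.2]
grip_width: 0.0854
grasp_force: 0.0
```

Request:
jog_arm(
  steps=[0.4, 0, 0, 0, 0, 0, 0, 0.4, 0, 0, 0, 0, 0, 0, 0.4, 0, 0, 0, 0, 0, 0, 0.4, 0, 0, 0, 0, 0, 0, 0.4, 0, 0, 0, 0, 0, 0, 0.4, 0, 0, 0, 0, 0, 0],
  newtons=40,
)

```text
clock: 5.6
position: [0.4577, -0.0738, 0.078]
ee_rot: [0.0, 0.707, 0.707, 0.001]
contact_force: [-1.1, 1.1, 7.1]
grip_width: 0.0512
grasp_force: 41.1
```

Request:
jog_arm(
  steps=[0.4, 0, 0, -0.6, 0, 0, 0, 0.4, 0, 0, -1, 0, 0, 0, 0.4, 0, 0, -1, 0, 0, 0, 0.4, 0.5, 0.2, 0, 0, 0, 0, 0.4, 0.9, 0.2, 0, 0, 0, 0, 0.4, 0.9, 0.2, 0, 0, 0, 0, 0.4, 1, 0.2, 0, 0, 0, 0, 0.4, 1, 0.2, 0, 0, 0, 0, 0.4, 1, 0.2, 0, 0, 0, 0, 0.4, 1, 0.2, 0, 0, 0, 0],
)

```text
clock: 6.6
position: [0.4911, 0.0857, 0.1404]
ee_rot: [-0.001, 0.707, 0.707, -0.001]
contact_force: [1.2, -0.7, -4.2]
grip_width: 0.0512
grasp_force: 43.5
```

Request:
jog_arm(
  steps=[0.4, 1, 0.2, 0, 0, 0, 0, 0.4, 1, 0.2, 0, 0, 0, 0, 0.4, 1, 0.1, 0, 0, 0, 0, 0.4, 1, 0, 0, 0, 0, 0, 0.4, 1, 0, 0, 0, 0, 0, 0.4, 1, 0, 0, 0, 0, 0, 0.4, 1, 0, 0, 0, 0, 0, 0.4, 1, 0, 0, 0, 0, 0, 0.4, 1, 0, 0, 0, 0, 0, 0.4, 0.8, 0, 0, 0, 0, 0],
)

```text
clock: 7.6
position: [0.5028, 0.3312, 0.14]
ee_rot: [-0.001, 0.706, 0.708, -0.001]
contact_force: [0.7, -0.3, -4.0]
grip_width: 0.051
grasp_force: 43.5
```

Request:
jog_arm(
  steps=[0.4, 0.8, 0, 0, 0, 0, 0, 0.4, 0.5, 0, 0, 0, 0, 0, 0.4, 0, 0, 0, 0, 0, 0, 0.4, 0, 0, 0.8, 0, 0, 0, 0.4, 0, 0, 0.8, 0, 0, 0, 0.4, 0, 0, 0.5, 0, 0, 0, 0.4, 0, 0, 0, 0, 0, 0],
)

```text
clock: 8.3
position: [0.5036, 0.3591, 0.0874]
ee_rot: [-0.0, 0.708, 0.706, -0.002]
contact_force: [0.5, 0.1, -4.1]
grip_width: 0.051
grasp_force: 43.3
```

Request:
jog_arm(
  steps=[0.4, 0, 0, 0.12, 0, 0, 0, 0.4, 0, 0, 0.12, 0, 0, 0, 0.4, 0, 0, 0, 0, 0, 0],
)

```text
clock: 8.6
position: [0.5047, 0.3611, 0.0837]
ee_rot: [-0.0, 0.707, 0.707, 0.0]
contact_force: [-0.3, 0.0, -2.6]
grip_width: 0.051
grasp_force: 43.3
```

Request:
jog_arm(
  steps=[0.4, 0, 0, 0.06, 0, 0, 0, 0.4, 0, 0, 0, 0, 0, 0],
)

```text
clock: 8.8
position: [0.5046, 0.3612, 0.082]
ee_rot: [-0.0, 0.707, 0.707, 0.0]
contact_force: [0.8, 0.6, -4.1]
grip_width: 0.0512
grasp_force: 43.3
```

Request:
jog_arm(
  steps=[0.4, 0, 0, 0.06, 0, 0, 0, 0.4, 0, 0, 0, 0, 0, 0],
)

```text
clock: 9.0
position: [0.5044, 0.3611, 0.0802]
ee_rot: [-0.0, 0.707, 0.707, -0.0]
contact_force: [0.3, 0.2, -4.4]
grip_width: 0.0511
grasp_force: 43.3
```

Request:
jog_arm(
  steps=[0.4, 0, 0, 0.06, 0, 0, 0, 0.4, 0, 0, 0, 0, 0, 0],
)

```text
clock: 9.2
position: [0.5045, 0.3612, 0.0801]
ee_rot: [-0.0, 0.707, 0.707, 0.0]
contact_force: [-2.6, -0.9, 4.8]
grip_width: 0.0511
grasp_force: 44.1
```

Request:
jog_arm(
  steps=[1, 0, 0, 0, 0, 0, 0, 1, 0, 0, 0, 0, 0, 0, 1, 0, 0, 0, 0, 0, 0, 1, 0, 0, 0, 0, 0, 0, 1, 0, 0, -1, 0, 0, 0, 1, 0, 0, -1, 0, 0, 0, 1, 0, 0, -1, 0, 0, 0, 1, 0, 0, -1, 0, 0, 0, 1, 0, 0, -1, 0, 0, 0],
)

```text
clock: 10.1
position: [0.5045, 0.361, 0.2048]
ee_rot: [-0.0, 0.707, 0.707, 0.0]
contact_force: [0.1, 0.6, -0.4]
grip_width: 0.0852
grasp_force: 0.0
```

Request:
jog_arm(
  steps=[1, -1, 0.2, 0, 0, 0, 0, 1, -1, 0.2, 0, 0, 0, 0, 1, -1, 0.2, 0, 0, 0, 0, 1, -1, 0.2, 0, 0, 0, 0, 1, -1, 0.2, 0, 0, 0, 0, 1, -1, 0.2, 0, 0, 0, 0, 1, -1, 0.2, 0, 0, 0, 0, 1, -1, 0.2, 0, 0, 0, 0, 1, -1, 0.2, 0, 0, 0, 0, 1, -1, 0.2, 0, 0, 0, 0],
)

```text
clock: 11.1
position: [0.5546, 0.11, 0.2039]
ee_rot: [0.0, 0.707, 0.707, 0.0]
contact_force: [0.1, -0.4, 0.0]
grip_width: 0.0855
grasp_force: 0.0
```

Request:
jog_arm(
  steps=[1, -1, 0.2, 0, 0, 0, 0, 1, -1, 0.2, 0, 0, 0, 0, 1, -1, 0.1, 0, 0, 0, 0, 1, -0.4, 0, 0, 0, 0, 0, 1, 0, 0, 0, 0, 0, 1, 1, 0, 0, 0, 0, 0, 1, 1, 0, 0, 0, 0, 0, 1, 1, 0, 0, 0, 0, 0, 1, 1, 0, 0, 0, 0, 0, 1, 1, 0, 0, 0, 0, 0, 1],
)

```text
clock: 12.1
position: [0.5668, 0.0271, 0.2037]
ee_rot: [-0.0, 0.892, 0.452, 0.0]
contact_force: [-0.2, 0.5, -0.1]
grip_width: 0.0855
grasp_force: 0.0
```

Request:
jog_arm(
  steps=[1, 0, 0, 0, 0, 0, 1, 1, 0, 0, 0, 0, 0, 1, 1, 0, 0, 0, 0, 0, 1, 1, 0, 0, 0, 0, 0, 1, 1, 0, 0, 0, 0, 0, 1, 1, 0, 0, 0, 0, 0, 1, 1, 0, 0, 0, 0, 0, 1, 1, 0, 0, 0, 0, 0, 0.7, 1, 0, 0, 0, 0, 0, 0],
)

```text
clock: 13.0
position: [0.5668, 0.0272, 0.2036]
ee_rot: [-0.0, 0.998, 0.069, -0.0]
contact_force: [0.1, 0.1, -0.1]
grip_width: 0.0853
grasp_force: 0.0
```

```bash
cat >> meas.py <<'E'
def scene(tag,what=("can","dish","pots")):
    for n in("top","side"):
        p,d,m=grab(n,n+tag); P=cloud(m,d); H=hsv(p).astype(int); h,s,v=[H[...,i] for i in range(3)]
        X,Y,Z=P[...,0],P[...,1],P[...,2]; ws=(X>.35)&(X<.95)&(abs(Y)<.5)
        def rep(name,mask,minn):
            for b in blob(mask&ws,P,minn=minn):
                q=P[b]; print(n,name,b.sum(),"rect",*rect(q[:,:2]),"z %.3f %.3f"%(np.median(q[:,2]),q[:,2].max()))
        red=((h<8)|(h>172))&(s>120)
        if "can" in what: rep("can",red&(Z>.1)&(Z<.14),40)
        if "dish" in what: rep("dish",(Z>.014)&(Z<.036)&(s<110)&(X<.63)&(Y>-.1),80)
        if "pots" in what: rep("lids",(s<60)&(v>120)&(Z>.03)&(Z<.05)&(Y<.12)&(X<.64),60)
        if "band" in what: print(n,"red px low",(red&(Z>.02)&(Z<.05)&(Y<.12)&(X<.64)).sum())
        if "scan" in what: rep("handtop",(h>100)&(h<130)&(s>120)&(Z>.12)&(Z<.15)&(Y>-.3),10)
E
python3 -c "
from meas import *
hd(); scene('1')"
```

```text
t13.0 pos [0.5668 0.0272 0.2036] x-heading 7.9 tilt z [-0.  0. -1.] F [ 0.1  0.1 -0.1] w 0.0853 g 0 j [-0.78  0.43  0.87  1.87 -0.39  1.02 -1.17]
top can 319 rect [505.4 362.5] [49.2 48.9] 56.5 z 0.114 0.135
top lids 220 rect [ 567.  -248.4] [41.6 48. ] 75.2 z 0.044 0.050
top lids 213 rect [ 562.6 -344.7] [47.3 44.2] 6.0 z 0.045 0.050
top lids 223 rect [ 472.4 -254. ] [47.6 43.7] 39.5 z 0.045 0.050
top lids 228 rect [ 455.9 -342.9] [42.3 46.2] 86.2 z 0.044 0.050
side can 230 rect [501.9 356.7] [39.7 49.3] 68.7 z 0.112 0.127
side dish 670 rect [565.2  25. ] [91.5 59.4] 7.8 z 0.024 0.032
side lids 597 rect [ 564.1 -250.3] [44.3 48.3] 36.8 z 0.042 0.046
side lids 715 rect [ 469.7 -256.8] [44.1 48.1] 35.4 z 0.044 0.046
side lids 862 rect [ 558.6 -347. ] [44.3 48.1] 25.8 z 0.044 0.047
side lids 1043 rect [ 453.4 -345.8] [45.4 47.9] 57.1 z 0.044 0.046
```

Request:
jog_arm(
  steps=[1, 0, 0, 1, 0, 0, 0, 1, 0, 0, 1, 0, 0, 0, 1, 0, 0, 1, 0, 0, 0, 1, 0, 0, 1, 0, 0, 0, 1, 0, 0, 1, 0, 0, 0, 1, 0, 0, 1, 0, 0, 0, 1, 0, 0, 1, 0, 0, 0, 1, 0, 0, 0.4, 0, 0, 0, 1, 0, 0, 0, 0, 0, 0],
)

```text
clock: 14.0
position: [0.5661, 0.0262, 0.0177]
ee_rot: [-0.0, 0.998, 0.068, -0.001]
contact_force: [-0.3, -0.7, -0.5]
grip_width: 0.0853
grasp_force: 0.0
```

Request:
jog_arm(
  steps=[0.5, 0, 0, 0, 0, 0, 0, 0.5, 0, 0, 0, 0, 0, 0, 0.5, 0, 0, 0, 0, 0, 0, 0.5, 0, 0, 0, 0, 0, 0, 0.5, 0, 0, 0, 0, 0, 0],
  newtons=30,
)

```text
clock: 14.5
position: [0.568, 0.0261, 0.0202]
ee_rot: [-0.0, 0.998, 0.068, 0.001]
contact_force: [-1.0, -0.1, 6.7]
grip_width: 0.0551
grasp_force: 32.8
```

Request:
jog_arm(
  steps=[0.5, 0, 0, -0.8, 0, 0, 0, 0.5, 0, 0, -1, 0, 0, 0, 0.5, 0, 0, -1, 0, 0, 0, 0.5, -0.1, -0.8, 0, 0, 0, 0, 0.5, -0.15, -1, 0, 0, 0, 0, 0.5, -0.15, -1, 0, 0, 0, 0, 0.5, -0.15, -1, 0, 0, 0, 0, 0.5, -0.15, -1, 0, 0, 0, 0, 0.5, -0.15, -1, 0, 0, 0, 0, 0.5, -0.15, -1, 0, 0, 0, 0],
)

```text
clock: 15.5
position: [0.5185, 0.1922, 0.089]
ee_rot: [-0.0, 0.998, 0.068, 0.0]
contact_force: [-0.7, 0.4, -0.8]
grip_width: 0.0553
grasp_force: 32.7
```

Request:
jog_arm(
  steps=[0.5, -0.15, -1, 0, 0, 0, 0, 0.5, -0.1, -0.8, 0, 0, 0, 0, 0.5, 0, -0.5, 0, 0, 0, 0, 0.5, 0, 0, 0, 0, 0, 0, 0.5, 0, 0, 0.8, 0, 0, 0, 0.5, 0, 0, 1, 0, 0, 0, 0.5, 0, 0, 0.6, 0, 0, 0, 0.5, 0, 0, 0, 0, 0, 0],
)

```text
clock: 16.3
position: [0.5042, 0.2455, 0.0271]
ee_rot: [0.001, 0.998, 0.067, -0.002]
contact_force: [0.1, 0.5, -0.8]
grip_width: 0.0554
grasp_force: 32.6
```

Request:
jog_arm(
  steps=[0.5, 0, 0, 0.08, 0, 0, 0, 0.5, 0, 0, 0.06, 0, 0, 0, 0.5, 0, 0, 0, 0, 0, 0],
)

```text
clock: 16.6
position: [0.5057, 0.2474, 0.026]
ee_rot: [-0.0, 0.998, 0.068, 0.001]
contact_force: [0.5, 0.1, -0.4]
grip_width: 0.0551
grasp_force: 32.7
```

Request:
jog_arm(
  steps=[0.5, 0, 0, 0.08, 0, 0, 0, 0.5, 0, 0, 0, 0, 0, 0],
)

```text
clock: 16.8
position: [0.5052, 0.2474, 0.0235]
ee_rot: [-0.0, 0.998, 0.068, 0.0]
contact_force: [-0.2, 0.0, -0.9]
grip_width: 0.0548
grasp_force: 32.7
```

Request:
jog_arm(
  steps=[0.5, 0, 0, 0.08, 0, 0, 0, 0.5, 0, 0, 0, 0, 0, 0],
)

```text
clock: 17.0
position: [0.5054, 0.2474, 0.0222]
ee_rot: [-0.001, 0.998, 0.068, 0.0]
contact_force: [-2.3, 0.3, 7.2]
grip_width: 0.055
grasp_force: 33.7
```

Request:
jog_arm(
  steps=[0.5, 0, 0, 0.06, 0, 0, 0, 0.5, 0, 0, 0, 0, 0, 0],
)

```text
clock: 17.2
position: [0.5054, 0.2474, 0.0222]
ee_rot: [-0.001, 0.998, 0.068, -0.0]
contact_force: [-7.3, 0.2, 20.7]
grip_width: 0.055
grasp_force: 35.2
```

Request:
jog_arm(
  steps=[0.5, 0, 0, -0.12, 0, 0, 0, 1, 0, 0, 0, 0, 0, 0, 1, 0, 0, 0, 0, 0, 0, 1, 0, 0, 0, 0, 0, 0, 1, 0, 0, -1, 0, 0, 0, 1, 0, 0, -1, 0, 0, 0, 1, 0, 0, -1, 0, 0, 0, 1, 0, 0, -1, 0, 0, 0, 1, 0, 0, -1, 0, 0, 0, 1, 0, 0, -1, 0, 0, 0],
)

```text
clock: 18.2
position: [0.5049, 0.2471, 0.1735]
ee_rot: [0.0, 0.998, 0.068, -0.0]
contact_force: [0.3, -0.2, -0.7]
grip_width: 0.0852
grasp_force: 0.0
```

Request:
jog_arm(
  steps=[1, 0, 0, 0, 0, 0, -1, 1, 0, 0, 0, 0, 0, -1, 1, 0, 0, 0, 0, 0, -1, 1, 0, 0, 0, 0, 0, -1, 1, 0, 0, 0, 0, 0, -1, 1, 0, 0, 0, 0, 0, -1, 1, 0, 0, 0, 0, 0, -1, 1, 0, 0, 0, 0, 0, -1, 1, 0, 0, 0, 0, 0, -1, 1, 0, 0, 0, 0, 0, -1],
)

```text
clock: 19.2
position: [0.505, 0.247, 0.1724]
ee_rot: [0.0, 0.829, 0.559, -0.0]
contact_force: [0.6, 0.9, 0.2]
grip_width: 0.0854
grasp_force: 0.0
```

Request:
jog_arm(
  steps=[1, 0, 0, 0, 0, 0, -1, 1, 0, 0, 0, 0, 0, -1, 1, 0, 0, 0, 0, 0, -1, 1, 0, 0, 0, 0, 0, -0.7, 1, 0, 0, 0, 0, 0, 0],
)

```text
clock: 19.7
position: [0.5051, 0.247, 0.1725]
ee_rot: [-0.0, 0.707, 0.707, -0.0]
contact_force: [0.4, -0.3, 0.4]
grip_width: 0.0856
grasp_force: 0.0
```

Request:
jog_arm(
  steps=[1, -1, 0.1, 0, 0, 0, 0, 1, -1, 0.1, 0, 0, 0, 0, 1, -1, 0.1, 0, 0, 0, 0, 1, -1, 0.1, 0, 0, 0, 0, 1, -1, 0.1, 0, 0, 0, 0, 1, -1, 0.1, 0, 0, 0, 0, 1, -1, 0.1, 0, 0, 0, 0, 1, -1, 0.1, 0, 0, 0, 0, 1, -1, 0.1, 0, 0, 0, 0, 1, -1, 0.1, 0, 0, 0, 0],
)

```text
clock: 20.7
position: [0.53, -0.0038, 0.1726]
ee_rot: [-0.0, 0.708, 0.706, -0.0]
contact_force: [-0.3, 0.2, 0.9]
grip_width: 0.0857
grasp_force: 0.0
```

Request:
jog_arm(
  steps=[0.9, -1, 0.1, 0, 0, 0, 0, 0.9, -1, 0.1, 0, 0, 0, 0, 0.9, -1, 0.2, 0, 0, 0, 0, 0.9, -1, 0.2, 0, 0, 0, 0, 0.9, -1, 0.2, 0, 0, 0, 0, 0.9, -1, 0.2, 0, 0, 0, 0, 0.9, -1, 0.2, 0, 0, 0, 0, 0.9, -1, 0.2, 0, 0, 0, 0, 0.9, -1, 0, 0, 0, 0, 0, 0.9, -0.8, 0, 0, 0, 0, 0],
)

```text
clock: 21.7
position: [0.5648, -0.2495, 0.1725]
ee_rot: [0.0, 0.708, 0.706, -0.0]
contact_force: [-0.4, -0.0, -0.0]
grip_width: 0.0768
grasp_force: 0.0
```

```bash
python3 -c "
from meas import *
hd(); scene('2')"
```

```text
t21.7 pos [ 0.5648 -0.2495  0.1725] x-heading 89.8 tilt z [-0.    -0.001 -1.   ] F [-0.4 -0.  -0. ] w 0.0768 g 0 j [-0.09  0.49  0.6   1.77 -0.32  0.98  0.64]
top can 312 rect [504.9 362.9] [48.5 49.3] 70.7 z 0.114 0.134
top dish 243 rect [505.3 245.8] [91.3 58.5] 6.7 z 0.029 0.036
side can 230 rect [501.9 357. ] [42.5 48.3] 74.3 z 0.112 0.128
side dish 556 rect [503.4 245.9] [91.  61.1] 7.1 z 0.024 0.034
side lids 625 rect [ 565.5 -250.6] [44.8 47.8] 84.9 z 0.042 0.046
side lids 735 rect [ 469.4 -256.9] [44.2 48.7] 37.0 z 0.043 0.047
side lids 851 rect [ 558.3 -347. ] [44.4 48.1] 26.9 z 0.044 0.046
side lids 1039 rect [ 453.8 -346.4] [44.6 47.8] 69.1 z 0.044 0.047
```

Request:
jog_arm(
  steps=[0.9, 0, 0, 1, 0, 0, 0, 0.9, 0, 0, 1, 0, 0, 0, 0.9, 0, 0, 1, 0, 0, 0, 0.9, 0, 0, 1, 0, 0, 0, 0.9, 0, 0, 1, 0, 0, 0, 0.9, 0, 0, 1, 0, 0, 0, 0.9, 0, 0, 0.2, 0, 0, 0, 0.9, 0, 0, 0, 0, 0, 0],
)

```text
clock: 22.6
position: [0.5647, -0.2466, 0.0171]
ee_rot: [-0.001, 0.707, 0.707, -0.0]
contact_force: [0.7, 0.4, 0.0]
grip_width: 0.0765
grasp_force: 0.0
```

Request:
jog_arm(
  steps=[0.4, 0, 0, 0, 0, 0, 0, 0.4, 0, 0, 0, 0, 0, 0, 0.4, 0, 0, 0, 0, 0, 0, 0.4, 0, 0, 0, 0, 0, 0, 0.4, 0, 0, 0, 0, 0, 0],
)

```text
clock: 23.1
position: [0.5659, -0.2481, 0.0194]
ee_rot: [0.001, 0.707, 0.707, 0.001]
contact_force: [-0.1, 1.3, 6.2]
grip_width: 0.0491
grasp_force: 31.4
```

Request:
jog_arm(
  steps=[0.4, 0, 0, -0.8, 0, 0, 0, 0.4, 0, 0, -1, 0, 0, 0, 0.4, 0, 0, -1, 0, 0, 0, 0.4, 0.4, 0, -1, 0, 0, 0, 0.4, 0.8, 0, 0, 0, 0, 0, 0.4, 1, 0, 0, 0, 0, 0, 0.4, 1, 0, 0, 0, 0, 0, 0.4, 1, 0, 0, 0, 0, 0, 0.4, 1, 0, 0, 0, 0, 0, 0.4, 1, -0.1, 0, 0, 0, 0],
)

```text
clock: 24.1
position: [0.5626, -0.0917, 0.113]
ee_rot: [0.0, 0.707, 0.707, 0.0]
contact_force: [0.3, -0.1, -1.4]
grip_width: 0.0489
grasp_force: 31.8
```

Request:
jog_arm(
  steps=[0.4, 1, -0.1, 0, 0, 0, 0, 0.4, 1, -0.1, 0, 0, 0, 0, 0.4, 1, -0.1, 0, 0, 0, 0, 0.4, 1, 0, 0, 0, 0, 0, 0.4, 0.8, 0, 0, 0, 0, 0, 0.4, 0, 0, 0.8, 0, 0, 0, 0.4, 0, 0, 1, 0, 0, 0, 0.4, 0, 0, 1, 0, 0, 0, 0.4, 0, 0, 0.9, 0, 0, 0, 0.4, 0, 0, 0, 0, 0, 0],
)

```text
clock: 25.1
position: [0.5539, 0.0272, 0.0186]
ee_rot: [-0.001, 0.707, 0.707, -0.001]
contact_force: [-0.0, 0.6, -1.7]
grip_width: 0.0484
grasp_force: 32.7
```

Request:
jog_arm(
  steps=[0.4, 0, 0, 0.06, 0, 0, 0, 0.4, 0, 0, 0, 0, 0, 0],
)

```text
clock: 25.3
position: [0.5555, 0.0271, 0.0197]
ee_rot: [0.0, 0.707, 0.707, 0.0]
contact_force: [-0.1, 0.1, -1.3]
grip_width: 0.0491
grasp_force: 32.7
```

Request:
jog_arm(
  steps=[0.4, 0, 0, 0.06, 0, 0, 0, 0.4, 0, 0, 0, 0, 0, 0],
)

```text
clock: 25.5
position: [0.5553, 0.0273, 0.0179]
ee_rot: [0.0, 0.707, 0.707, 0.0]
contact_force: [-0.9, 0.0, -0.2]
grip_width: 0.0492
grasp_force: 32.7
```

Request:
jog_arm(
  steps=[0.4, 0, 0, 0.03, 0, 0, 0, 0.9, 0, 0, 0, 0, 0, 0, 0.9, 0, 0, 0, 0, 0, 0, 0.9, 0, 0, 0, 0, 0, 0, 0.9, 0, 0, -1, 0, 0, 0, 0.9, 0, 0, -1, 0, 0, 0, 0.9, 0, 0, -1, 0, 0, 0, 0.9, 0, 0, -1, 0, 0, 0, 0.9, -1, -0.3, 0, 0, 0, 0, 0.9, -1, -0.3, 0, 0, 0, 0],
)

```text
clock: 26.5
position: [0.5407, -0.0225, 0.1175]
ee_rot: [0.001, 0.706, 0.708, 0.001]
contact_force: [-0.9, -0.6, -0.7]
grip_width: 0.0771
grasp_force: 0.0
```

Request:
jog_arm(
  steps=[0.9, -1, -0.3, 0, 0, 0, 0, 0.9, -1, -0.3, 0, 0, 0, 0, 0.9, -1, -0.3, 0, 0, 0, 0, 0.9, -1, -0.3, 0, 0, 0, 0, 0.9, -1, -0.3, 0, 0, 0, 0, 0.9, -1, -0.3, 0, 0, 0, 0, 0.9, -1, -0.5, 0, 0, 0, 0, 0.9, -1, -0.5, 0, 0, 0, 0, 0.9, -1, 0, 0, 0, 0, 0, 0.9, -0.3, 0, 0, 0, 0, 0],
)

```text
clock: 27.5
position: [0.4694, -0.2583, 0.117]
ee_rot: [0.001, 0.709, 0.705, -0.0]
contact_force: [0.5, 0.8, -0.9]
grip_width: 0.0769
grasp_force: 0.0
```

```bash
python3 -c "
from meas import *
scene('3',('pots',)); hd()"
```

```text
top lids 225 rect [556.1  27.9] [44.1 43.4] 0.2 z 0.042 0.049
top lids 108 rect [ 479.7 -244.1] [22.4 43.4] 55.0 z 0.044 0.050
side lids 743 rect [ 469.8 -257.2] [45.  48.2] 38.0 z 0.043 0.047
side lids 869 rect [ 559.2 -348. ] [44.6 47.9] 50.3 z 0.044 0.047
side lids 1055 rect [ 454.1 -346.5] [44.8 47.9] 70.1 z 0.043 0.047
t27.6 pos [ 0.47   -0.2561  0.1166] x-heading 89.9 tilt z [ 0. -0. -1.] F [-0.4  0.4 -0.3] w 0.0768 g 0 j [-0.05  0.44  0.61  2.01 -0.35  0.79  0.76]
```

Request:
jog_arm(
  steps=[0.9, 0, 0, 1, 0, 0, 0, 0.9, 0, 0, 1, 0, 0, 0, 0.9, 0, 0, 1, 0, 0, 0, 0.9, 0, 0, 0.95, 0, 0, 0, 0.9, 0, 0, 0, 0, 0, 0, 0.4, 0, 0, 0, 0, 0, 0, 0.4, 0, 0, 0, 0, 0, 0, 0.4, 0, 0, 0, 0, 0, 0, 0.4, 0, 0, 0, 0, 0, 0, 0.4, 0, 0, 0, 0, 0, 0],
)

```text
clock: 28.6
position: [0.4712, -0.2553, 0.0191]
ee_rot: [0.001, 0.707, 0.707, 0.001]
contact_force: [-0.3, 1.1, 7.1]
grip_width: 0.049
grasp_force: 31.8
```

Request:
jog_arm(
  steps=[0.4, 0, 0, -0.8, 0, 0, 0, 0.4, 0, 0, -1, 0, 0, 0, 0.4, 0, 0, -1, 0, 0, 0, 0.4, 0.6, 0, -1, 0, 0, 0, 0.4, 0.9, 0, 0, 0, 0, 0, 0.4, 1, 0, 0, 0, 0, 0, 0.4, 1, 0, 0, 0, 0, 0, 0.4, 1, 0, 0, 0, 0, 0, 0.4, 1, 0, 0, 0, 0, 0, 0.4, 1, -0.1, 0, 0, 0, 0],
)

```text
clock: 29.6
position: [0.4675, -0.0917, 0.113]
ee_rot: [0.0, 0.707, 0.707, 0.0]
contact_force: [0.5, 0.5, -0.3]
grip_width: 0.0489
grasp_force: 31.6
```

Request:
jog_arm(
  steps=[0.4, 1, -0.1, 0, 0, 0, 0, 0.4, 1, -0.1, 0, 0, 0, 0, 0.4, 1, -0.2, 0, 0, 0, 0, 0.4, 1, 0, 0, 0, 0, 0, 0.4, 0.8, 0, 0, 0, 0, 0, 0.4, 0, 0, 0.8, 0, 0, 0, 0.4, 0, 0, 1, 0, 0, 0, 0.4, 0, 0, 1, 0, 0, 0, 0.4, 0, 0, 0.9, 0, 0, 0, 0.4, 0, 0, 0, 0, 0, 0],
)

```text
clock: 30.6
position: [0.4562, 0.0269, 0.0187]
ee_rot: [-0.001, 0.707, 0.707, -0.002]
contact_force: [-1.6, -0.2, -1.4]
grip_width: 0.0485
grasp_force: 32.3
```

Request:
jog_arm(
  steps=[0.4, 0, 0, 0.06, 0, 0, 0, 0.4, 0, 0, 0, 0, 0, 0],
)

```text
clock: 30.8
position: [0.4581, 0.0272, 0.0196]
ee_rot: [0.0, 0.707, 0.707, 0.001]
contact_force: [0.2, -0.0, -1.4]
grip_width: 0.049
grasp_force: 32.3
```

Request:
jog_arm(
  steps=[0.4, 0, 0, 0.06, 0, 0, 0, 0.4, 0, 0, 0, 0, 0, 0],
)

```text
clock: 31.0
position: [0.4579, 0.0274, 0.0179]
ee_rot: [0.0, 0.707, 0.707, 0.001]
contact_force: [-0.1, 0.7, -1.3]
grip_width: 0.049
grasp_force: 32.3
```

Request:
jog_arm(
  steps=[0.4, 0, 0, 0.03, 0, 0, 0, 0.9, 0, 0, 0, 0, 0, 0, 0.9, 0, 0, 0, 0, 0, 0, 0.9, 0, 0, 0, 0, 0, 0, 0.9, 0, 0, -1, 0, 0, 0, 0.9, 0, 0, -1, 0, 0, 0, 0.9, 0, 0, -1, 0, 0, 0, 0.9, 0, 0, -1, 0, 0, 0, 0.9, -1, 0.3, 0, 0, 0, 0, 0.9, -1, 0.3, 0, 0, 0, 0],
)

```text
clock: 32.0
position: [0.4733, -0.0223, 0.1175]
ee_rot: [0.0, 0.706, 0.708, 0.001]
contact_force: [-1.2, -0.4, -0.4]
grip_width: 0.0767
grasp_force: 0.0
```

Request:
jog_arm(
  steps=[0.9, -1, 0.3, 0, 0, 0, 0, 0.9, -1, 0.3, 0, 0, 0, 0, 0.9, -1, 0.3, 0, 0, 0, 0, 0.9, -1, 0.3, 0, 0, 0, 0, 0.9, -1, 0.3, 0, 0, 0, 0, 0.9, -1, 0.3, 0, 0, 0, 0, 0.9, -1, 0.3, 0, 0, 0, 0, 0.9, -1, 0.3, 0, 0, 0, 0, 0.9, -1, 0.3, 0, 0, 0, 0, 0.9, -1, 0.3, 0, 0, 0, 0],
)

```text
clock: 33.0
position: [0.5476, -0.2737, 0.1163]
ee_rot: [-0.0, 0.707, 0.707, -0.0]
contact_force: [0.9, 0.1, -0.9]
grip_width: 0.0771
grasp_force: 0.0
```

Request:
jog_arm(
  steps=[0.9, -1, 0.3, 0, 0, 0, 0, 0.9, -1, 0.2, 0, 0, 0, 0, 0.9, -0.9, 0, 0, 0, 0, 0, 0.9, 0, 0, 0, 0, 0, 0],
)

```text
clock: 33.4
position: [0.5586, -0.3495, 0.1166]
ee_rot: [0.001, 0.709, 0.705, -0.001]
contact_force: [-0.3, -0.0, -0.1]
grip_width: 0.0772
grasp_force: 0.0
```

```bash
python3 -c "
from meas import *
scene('4',('pots',)); hd()"
```

```text
top lids 229 rect [556.1  29.2] [46.  44.4] 89.9 z 0.042 0.049
top lids 215 rect [460.3  27.6] [45.8 42.9] 0.5 z 0.043 0.050
side lids 291 rect [553.9  23.2] [45.2 46.6] 63.4 z 0.041 0.044
side lids 323 rect [457.1  25.4] [45.4 45.6] 34.1 z 0.042 0.045
side lids 877 rect [ 559.2 -348.3] [44.7 48. ] 54.3 z 0.044 0.047
side lids 1055 rect [ 453.2 -346. ] [44.4 48.8] 46.2 z 0.043 0.047
t33.5 pos [ 0.5595 -0.3453  0.1161] x-heading 89.9 tilt z [-0.001  0.001 -1.   ] F [ 0.6 -0.3  0.2] w 0.0767 g 0 j [ 0.09  0.62  0.59  1.72 -0.41  0.93  0.84]
```

Request:
jog_arm(
  steps=[0.9, 0, 0, 1, 0, 0, 0, 0.9, 0, 0, 1, 0, 0, 0, 0.9, 0, 0, 1, 0, 0, 0, 0.9, 0, 0, 0.95, 0, 0, 0, 0.9, 0, 0, 0, 0, 0, 0, 0.4, 0, 0, 0, 0, 0, 0, 0.4, 0, 0, 0, 0, 0, 0, 0.4, 0, 0, 0, 0, 0, 0, 0.4, 0, 0, 0, 0, 0, 0, 0.4, 0, 0, 0, 0, 0, 0],
)

```text
clock: 34.5
position: [0.5611, -0.3456, 0.0195]
ee_rot: [0.001, 0.707, 0.707, 0.001]
contact_force: [0.3, 0.9, 6.2]
grip_width: 0.0494
grasp_force: 32.0
```

Request:
jog_arm(
  steps=[0.4, 0, 0, -0.8, 0, 0, 0, 0.4, 0, 0, -1, 0, 0, 0, 0.4, 0, 0, -1, 0, 0, 0, 0.4, 0.6, 0, -1, 0, 0, 0, 0.4, 0.9, 0, 0, 0, 0, 0, 0.4, 1, 0, 0, 0, 0, 0, 0.4, 1, 0, 0, 0, 0, 0, 0.4, 1, 0, 0, 0, 0, 0, 0.4, 1, 0, 0, 0, 0, 0, 0.4, 1, -0.1, 0, 0, 0, 0],
)

```text
clock: 35.5
position: [0.5575, -0.1817, 0.1129]
ee_rot: [0.0, 0.707, 0.707, 0.0]
contact_force: [-0.4, -0.1, -1.5]
grip_width: 0.049
grasp_force: 31.6
```

Request:
jog_arm(
  steps=[0.4, 1, 0, 0, 0, 0, 0, 0.4, 1, 0, 0, 0, 0, 0, 0.4, 1, 0, 0, 0, 0, 0, 0.4, 0.8, 0, 0, 0, 0, 0, 0.4, 0.6, 0, 0, 0, 0, 0, 0.4, 0, 0, 0.8, 0, 0, 0, 0.4, 0, 0, 1, 0, 0, 0, 0.4, 0, 0, 1, 0, 0, 0, 0.4, 0, 0, 0.9, 0, 0, 0, 0.4, 0, 0, 0, 0, 0, 0],
)

```text
clock: 36.5
position: [0.5565, -0.0729, 0.0185]
ee_rot: [-0.001, 0.707, 0.707, -0.001]
contact_force: [-1.1, 0.1, -0.6]
grip_width: 0.0492
grasp_force: 32.7
```

Request:
jog_arm(
  steps=[0.4, 0, 0, 0.06, 0, 0, 0, 0.4, 0, 0, 0, 0, 0, 0],
)

```text
clock: 36.7
position: [0.5579, -0.0731, 0.0196]
ee_rot: [0.0, 0.707, 0.707, 0.0]
contact_force: [0.7, -0.4, -0.8]
grip_width: 0.049
grasp_force: 32.7
```

Request:
jog_arm(
  steps=[0.4, 0, 0, 0.06, 0, 0, 0, 0.4, 0, 0, 0, 0, 0, 0],
)

```text
clock: 36.9
position: [0.5578, -0.0727, 0.0179]
ee_rot: [0.0, 0.707, 0.707, 0.0]
contact_force: [-0.3, 0.5, -0.8]
grip_width: 0.0488
grasp_force: 32.7
```

Request:
jog_arm(
  steps=[0.4, 0, 0, 0.03, 0, 0, 0, 0.9, 0, 0, 0, 0, 0, 0, 0.9, 0, 0, 0, 0, 0, 0, 0.9, 0, 0, 0, 0, 0, 0, 0.9, 0, 0, -1, 0, 0, 0, 0.9, 0, 0, -1, 0, 0, 0, 0.9, 0, 0, -1, 0, 0, 0, 0.9, 0, 0, -1, 0, 0, 0, 0.9, -1, -0.4, 0, 0, 0, 0, 0.9, -1, -0.4, 0, 0, 0, 0],
)

```text
clock: 37.9
position: [0.5383, -0.1225, 0.1175]
ee_rot: [0.001, 0.706, 0.708, 0.001]
contact_force: [0.5, 1.5, 0.4]
grip_width: 0.077
grasp_force: 0.0
```

Request:
jog_arm(
  steps=[0.9, -1, -0.4, 0, 0, 0, 0, 0.9, -1, -0.4, 0, 0, 0, 0, 0.9, -1, -0.4, 0, 0, 0, 0, 0.9, -1, -0.4, 0, 0, 0, 0, 0.9, -1, -0.4, 0, 0, 0, 0, 0.9, -1, -0.4, 0, 0, 0, 0, 0.9, -1, -0.5, 0, 0, 0, 0, 0.9, -1, -0.4, 0, 0, 0, 0, 0.9, -0.9, 0, 0, 0, 0, 0, 0.9, 0, 0, 0, 0, 0, 0],
)

```text
clock: 38.9
position: [0.4539, -0.3491, 0.1171]
ee_rot: [0.001, 0.709, 0.705, -0.001]
contact_force: [0.5, -0.1, -0.0]
grip_width: 0.0773
grasp_force: 0.0
```

```bash
python3 -c "
from meas import *
scene('5',('pots','dish')); hd()"
```

```text
top dish 237 rect [505.1 246.1] [91.6 58.3] 7.3 z 0.029 0.036
top lids 226 rect [558.7 -72.3] [43.9 43.8] 0.7 z 0.042 0.050
top lids 220 rect [556.   29.1] [44.6 45.9] 0.7 z 0.042 0.049
top lids 218 rect [459.   27.6] [43.  43.1] 89.5 z 0.043 0.049
top lids 177 rect [ 460.4 -339.3] [33.9 44.6] 41.7 z 0.044 0.050
side dish 560 rect [503.3 247.5] [91.2 63.5] 7.1 z 0.024 0.033
side dish 226 rect [553.2  18.8] [34.1 49.5] 70.2 z 0.027 0.036
side dish 248 rect [456.1  17.9] [32.6 49. ] 73.1 z 0.028 0.036
side lids 282 rect [554.5  24.1] [44.5 46.6] 64.9 z 0.041 0.044
side lids 324 rect [457.1  24.7] [44.6 45.4] 32.2 z 0.042 0.044
side lids 67 rect [540.7 -67.7] [34.8 10. ] 63.4 z 0.041 0.044
side lids 1081 rect [ 452.9 -346.6] [45.7 48. ] 57.5 z 0.043 0.047
t39.0 pos [ 0.4548 -0.3453  0.1164] x-heading 89.9 tilt z [-0.     0.001 -1.   ] F [-0.1  0.2  1.2] w 0.0770 g 0 j [ 0.11  0.5   0.63  1.93 -0.39  0.83  0.94]
```

Request:
jog_arm(
  steps=[0.9, 0, 0, 1, 0, 0, 0, 0.9, 0, 0, 1, 0, 0, 0, 0.9, 0, 0, 1, 0, 0, 0, 0.9, 0, 0, 0.95, 0, 0, 0, 0.9, 0, 0, 0, 0, 0, 0, 0.4, 0, 0, 0, 0, 0, 0, 0.4, 0, 0, 0, 0, 0, 0, 0.4, 0, 0, 0, 0, 0, 0, 0.4, 0, 0, 0, 0, 0, 0, 0.4, 0, 0, 0, 0, 0, 0],
)

```text
clock: 40.0
position: [0.4559, -0.3456, 0.0192]
ee_rot: [0.001, 0.707, 0.707, 0.001]
contact_force: [-0.1, 1.2, 7.0]
grip_width: 0.0488
grasp_force: 31.9
```

Request:
jog_arm(
  steps=[0.4, 0, 0, -0.8, 0, 0, 0, 0.4, 0, 0, -1, 0, 0, 0, 0.4, 0, 0, -1, 0, 0, 0, 0.4, 0.6, 0, -1, 0, 0, 0, 0.4, 0.9, 0, 0, 0, 0, 0, 0.4, 1, 0, 0, 0, 0, 0, 0.4, 1, 0, 0, 0, 0, 0, 0.4, 1, 0, 0, 0, 0, 0, 0.4, 1, 0, 0, 0, 0, 0, 0.4, 1, 0.1, 0, 0, 0, 0],
)

```text
clock: 41.0
position: [0.4571, -0.1817, 0.113]
ee_rot: [-0.0, 0.707, 0.707, 0.0]
contact_force: [0.1, 0.7, -1.0]
grip_width: 0.049
grasp_force: 31.8
```

Request:
jog_arm(
  steps=[0.4, 1, 0, 0, 0, 0, 0, 0.4, 1, 0, 0, 0, 0, 0, 0.4, 1, 0, 0, 0, 0, 0, 0.4, 0.8, 0, 0, 0, 0, 0, 0.4, 0.6, 0, 0, 0, 0, 0, 0.4, 0, 0, 0.8, 0, 0, 0, 0.4, 0, 0, 1, 0, 0, 0, 0.4, 0, 0, 1, 0, 0, 0, 0.4, 0, 0, 0.9, 0, 0, 0, 0.4, 0, 0, 0, 0, 0, 0],
)

```text
clock: 42.0
position: [0.4564, -0.0727, 0.0188]
ee_rot: [-0.001, 0.707, 0.707, -0.001]
contact_force: [-0.2, 1.0, -1.0]
grip_width: 0.0487
grasp_force: 32.4
```

Request:
jog_arm(
  steps=[0.4, 0, 0, 0.06, 0, 0, 0, 0.4, 0, 0, 0, 0, 0, 0],
)

```text
clock: 42.2
position: [0.4581, -0.0729, 0.0196]
ee_rot: [0.0, 0.707, 0.707, 0.001]
contact_force: [-0.4, 0.1, -0.7]
grip_width: 0.0491
grasp_force: 32.4
```

Request:
jog_arm(
  steps=[0.4, 0, 0, 0.06, 0, 0, 0, 0.4, 0, 0, 0, 0, 0, 0],
)

```text
clock: 42.4
position: [0.4579, -0.0726, 0.0179]
ee_rot: [0.0, 0.707, 0.707, 0.001]
contact_force: [0.5, 0.2, -0.7]
grip_width: 0.0487
grasp_force: 32.4
```

Request:
jog_arm(
  steps=[0.4, 0, 0, 0.03, 0, 0, 0, 0.9, 0, 0, 0, 0, 0, 0, 0.9, 0, 0, 0, 0, 0, 0, 0.9, 0, 0, 0, 0, 0, 0, 0.9, 0, 0, -1, 0, 0, 0, 0.9, 0, 0, -1, 0, 0, 0, 0.9, 0, 0, -1, 0, 0, 0, 0, 0, 0, 0, 0, 0, 0, 0, 0, 0, 0, 0, 0, 0, 0, 0, 0, 0, 0, 0, 0],
)

```text
clock: 43.4
position: [0.4569, -0.0725, 0.0907]
ee_rot: [-0.001, 0.707, 0.707, -0.001]
contact_force: [-1.1, 0.4, -0.5]
grip_width: 0.0338
grasp_force: 0.0
```

Request:
jog_arm(
  steps=[0, 0, 0, 0, 0, 0, 0, 0, 0, 0, 0, 0, 0, 0, 0, 0, 0, 0, 0, 0, 0, 0, 0, 0, 1, 0, 0, 0, 0, 0, 0, 0.4, 0, 0, 0, 0, 0, 0, 0, 0, 0, 0],
)

```text
clock: 44.0
position: [0.4563, -0.0727, 0.0553]
ee_rot: [-0.001, 0.707, 0.707, -0.001]
contact_force: [0.1, 0.0, -0.0]
grip_width: -0.0002
grasp_force: 0.0
```

Request:
jog_arm(
  steps=[0, 0, 0, 0.1, 0, 0, 0, 0, 0, 0, 0.1, 0, 0, 0, 0, 0, 0, 0, 0, 0, 0],
)

```text
clock: 44.3
position: [0.4578, -0.0727, 0.0517]
ee_rot: [0.0, 0.707, 0.707, 0.0]
contact_force: [0.0, 0.1, -0.3]
grip_width: -0.0004
grasp_force: 0.0
```

Request:
jog_arm(
  steps=[0, 0, 0, 0.08, 0, 0, 0, 0, 0, 0, 0, 0, 0, 0],
)

```text
clock: 44.5
position: [0.458, -0.0728, 0.05]
ee_rot: [0.0, 0.707, 0.707, 0.0]
contact_force: [-0.6, -0.7, 3.0]
grip_width: 0.0004
grasp_force: 1.5
```

Contact at about 0.050. Press on gently.

Request:
jog_arm(
  steps=[0, 0, 0, 0.08, 0, 0, 0, 0, 0, 0, 0.08, 0, 0, 0, 0, 0, 0, 0, 0, 0, 0],
)

```text
clock: 44.8
position: [0.458, -0.0728, 0.046]
ee_rot: [0.0, 0.707, 0.707, 0.001]
contact_force: [-0.1, 0.2, 5.3]
grip_width: 0.0002
grasp_force: 2.7
```

Request:
jog_arm(
  steps=[0, 0, 0, 0.08, 0, 0, 0, 0, 0, 0, 0.04, 0, 0, 0, 0, 0, 0, 0, 0, 0, 0],
)

```text
clock: 45.1
position: [0.4582, -0.0728, 0.0456]
ee_rot: [-0.001, 0.707, 0.707, 0.002]
contact_force: [-10.0, 2.2, 39.9]
grip_width: 0.0
grasp_force: 20.1
```

Request:
jog_arm(
  steps=[0, 0, 0, 0.04, 0, 0, 0, 0, 0, 0, 0, 0, 0, 0],
)

```text
clock: 45.3
position: [0.4583, -0.0729, 0.0455]
ee_rot: [-0.001, 0.708, 0.707, 0.002]
contact_force: [-12.1, 2.4, 51.4]
grip_width: -0.0001
grasp_force: 25.8
```

Request:
jog_arm(
  steps=[0, 0, 0, -0.6, 0, 0, 0, 0, 0, 0, -1, 0, 0, 0, 0, 0, 1, 0, 0, 0, 0, 0, 0, 1, 0, 0, 0, 0, 0, 0, 1, 0, 0, 0, 0, 0, 0, 1, 0, 0, 0, 0, 0, 0, 0, 0, 0, 0, 0, 0, 0, 0, 1, 0, 0, 0, 0, 0, 0, 0, 0, 0, 0],
)

```text
clock: 46.2
position: [0.5548, -0.0722, 0.0543]
ee_rot: [-0.002, 0.707, 0.707, -0.002]
contact_force: [-0.3, -0.2, -0.7]
grip_width: -0.0
grasp_force: 0.0
```

Request:
jog_arm(
  steps=[0, 0, 0, 0.1, 0, 0, 0, 0, 0, 0, 0.1, 0, 0, 0, 0, 0, 0, 0.08, 0, 0, 0, 0, 0, 0, 0.08, 0, 0, 0, 0, 0, 0, 0.08, 0, 0, 0, 0, 0, 0, 0.06, 0, 0, 0, 0, 0, 0, 0, 0, 0, 0, 0, 0, 0, 0, 0, 0, 0],
)

```text
clock: 47.0
position: [0.5578, -0.0729, 0.046]
ee_rot: [-0.0, 0.707, 0.707, 0.001]
contact_force: [-5.2, 1.8, 12.0]
grip_width: 0.0003
grasp_force: 6.2
```

Request:
jog_arm(
  steps=[0, 0, 0, 0.04, 0, 0, 0, 0, 0, 0, 0, 0, 0, 0],
)

```text
clock: 47.2
position: [0.5578, -0.0729, 0.0459]
ee_rot: [-0.0, 0.707, 0.707, 0.001]
contact_force: [-5.9, 0.7, 19.8]
grip_width: -0.0001
grasp_force: 10.2
```

Request:
jog_arm(
  steps=[0, 0, 0, 0.04, 0, 0, 0, 0, 0, 0, 0, 0, 0, 0, 0, 0, 0, -0.6, 0, 0, 0, 0, 0, 0, -1, 0, 0, 0],
)

```text
clock: 47.6
position: [0.5567, -0.0726, 0.0823]
ee_rot: [-0.001, 0.707, 0.707, -0.001]
contact_force: [-0.3, 0.2, -0.3]
grip_width: 0.0002
grasp_force: 0.0
```

Request:
jog_arm(
  steps=[0, 1, -0.1, 0, 0, 0, 0, 0, 1, 0, 0, 0, 0, 0, 0, 1, 0, 0, 0, 0, 0, 0, 1, 0, 0, 0, 0, 0, 0, 0, 0, 0, 0, 0, 0, 0, 0, 0, 1, 0, 0, 0, 0, 0, 0, 0, 0, 0, 0],
)

```text
clock: 48.3
position: [0.5533, 0.0267, 0.0555]
ee_rot: [-0.001, 0.707, 0.707, -0.002]
contact_force: [-1.1, 0.7, -0.3]
grip_width: 0.0002
grasp_force: 0.0
```

Request:
jog_arm(
  steps=[0, 0, 0, 0.1, 0, 0, 0, 0, 0, 0, 0.1, 0, 0, 0, 0, 0, 0, 0.08, 0, 0, 0, 0, 0, 0, 0.08, 0, 0, 0, 0, 0, 0, 0.08, 0, 0, 0, 0, 0, 0, 0.06, 0, 0, 0, 0, 0, 0, 0.04, 0, 0, 0, 0, 0, 0, 0, 0, 0, 0],
)

```text
clock: 49.1
position: [0.5557, 0.0267, 0.0459]
ee_rot: [-0.0, 0.707, 0.707, 0.001]
contact_force: [-4.8, -0.0, 17.5]
grip_width: 0.0003
grasp_force: 9.0
```

Request:
jog_arm(
  steps=[0, 0, 0, 0.04, 0, 0, 0, 0, 0, 0, 0, 0, 0, 0],
)

```text
clock: 49.3
position: [0.5557, 0.0267, 0.0459]
ee_rot: [-0.001, 0.708, 0.707, 0.001]
contact_force: [-7.5, 0.1, 25.7]
grip_width: 0.0003
grasp_force: 12.9
```

Request:
jog_arm(
  steps=[0, 0, 0, -0.6, 0, 0, 0, 0, 0, 0, -1, 0, 0, 0, 0, 0, -1, 0, 0, 0, 0, 0, 0, -1, 0, 0, 0, 0, 0, 0, -1, 0, 0, 0, 0, 0, 0, -0.9, 0, 0, 0, 0, 0, 0, 0, 0, 0, 0, 0, 0, 0, 0, 1, 0, 0, 0, 0, 0, 0, 0, 0, 0, 0],
)

```text
clock: 50.2
position: [0.4571, 0.0273, 0.0565]
ee_rot: [-0.001, 0.707, 0.707, -0.001]
contact_force: [-0.7, -0.2, 0.6]
grip_width: 0.0
grasp_force: 0.0
```

Request:
jog_arm(
  steps=[0, 0, 0, 0.1, 0, 0, 0, 0, 0, 0, 0.1, 0, 0, 0, 0, 0, 0, 0.08, 0, 0, 0, 0, 0, 0, 0.08, 0, 0, 0, 0, 0, 0, 0.08, 0, 0, 0, 0, 0, 0, 0.06, 0, 0, 0, 0, 0, 0, 0.04, 0, 0, 0, 0, 0, 0, 0, 0, 0, 0],
)

```text
clock: 51.0
position: [0.4585, 0.0272, 0.0459]
ee_rot: [-0.0, 0.707, 0.707, 0.001]
contact_force: [-4.7, -0.0, 19.9]
grip_width: -0.0001
grasp_force: 10.0
```

Request:
jog_arm(
  steps=[0, 0, 0, 0.04, 0, 0, 0, 0, 0, 0, 0, 0, 0, 0],
)

```text
clock: 51.2
position: [0.4585, 0.0272, 0.0457]
ee_rot: [-0.001, 0.707, 0.707, 0.001]
contact_force: [-7.2, 0.2, 31.3]
grip_width: 0.0001
grasp_force: 15.9
```

Request:
jog_arm(
  steps=[0, 0, 0, -1, 0, 0, 0, 1, 0, 0, -1, 0, 0, 0, 1, 0, 0, -1, 0, 0, 0, 1, 0, 0, -1, 0, 0, 0, 1, 0, 0, -1, 0, 0, 0, 1, 0, 0, -1, 0, 0, 0, 1, 0, 0, -1, 0, 0, 0, 1, -1, 0, 0, 0, 0, 0, 1, -1, 0, 0, 0, 0, 0, 1, -1, 0, 0, 0, 0, 0],
)

```text
clock: 52.2
position: [0.4576, -0.0485, 0.2186]
ee_rot: [0.0, 0.707, 0.707, 0.001]
contact_force: [-0.1, -0.0, -0.2]
grip_width: 0.0856
grasp_force: 0.0
```

Request:
jog_arm(
  steps=[1, -1, 0, 0, 0, 0, 0, 1, -1, 0, 0, 0, 0, 0, 1, -1, 0, 0, 0, 0, 0, 1, -1, 0, 0, 0, 0, 0, 1, -1, 0, 0, 0, 0, 0, 1, -1, 0, 0, 0, 0, 0, 1, -1, 0, 0, 0, 0, 0, 1, -1, 0, 0, 0, 0, 0, 1, -1, 0, 0, 0, 0, 0, 1, 0, 0, 0, 0, 0, 0],
)

```text
clock: 53.2
position: [0.4567, -0.2766, 0.2187]
ee_rot: [0.001, 0.709, 0.705, -0.001]
contact_force: [-0.8, -0.1, 0.3]
grip_width: 0.0853
grasp_force: 0.0
```

```bash
python3 -c "
from meas import *
scene('6',('can','dish','pots','band','scan')); hd()
for n in('top','side'):
    p=cv2.imread('pics/'+n+'6.png')[...,::-1].copy()
    m=cams.camera_model(n)
    if n=='top': cv2.imwrite('pics/v1.png',cv2.resize(p[160:300,120:430],None,fx=2.5,fy=2.5,interpolation=2)[...,::-1])
    else: cv2.imwrite('pics/v2.png',cv2.resize(p[120:330,130:430],None,fx=2.5,fy=2.5,interpolation=2)[...,::-1])
"
```

```text
top can 312 rect [505.6 361.7] [49.2 49.5] 31.9 z 0.115 0.134
top dish 111 rect [555.6  28.2] [49.  47.1] 26.8 z 0.033 0.036
top dish 86 rect [555.  -71.9] [49.2 41.8] 81.5 z 0.032 0.036
top dish 236 rect [505.  245.8] [91.1 57.8] 7.4 z 0.029 0.036
top dish 86 rect [459.8  27.2] [46.1 44.6] 22.7 z 0.032 0.036
top dish 96 rect [459.8 -70.9] [47.3 46.3] 44.5 z 0.033 0.036
top lids 224 rect [558.7 -72.2] [43.6 44.5] 89.4 z 0.037 0.046
top lids 228 rect [556.   29.2] [44.3 46.1] 1.7 z 0.037 0.044
top lids 223 rect [460.3  27.6] [45.5 42.8] 0.0 z 0.037 0.044
top lids 232 rect [460.  -70.8] [45.4 45.7] 25.8 z 0.037 0.045
top red px low 0
top handtop 130 rect [ 680.  -152.9] [30.1 29.8] 76.9 z 0.135 0.142
side can 232 rect [501.7 356.5] [42.8 49.2] 70.7 z 0.112 0.127
side dish 550 rect [503.2 245.8] [91.4 61.1] 7.6 z 0.025 0.033
side dish 102 rect [439.3  23.9] [11.  39.2] 8.6 z 0.029 0.036
side dish 274 rect [555.7 -78.5] [40.  48.7] 57.7 z 0.029 0.036
side dish 193 rect [444.3 -79.6] [20.5 46.1] 27.5 z 0.027 0.036
side lids 119 rect [443.9  29.5] [44.4 18.8] 71.0 z 0.037 0.039
side lids 369 rect [557.7 -76.4] [45.6 48.3] 65.2 z 0.037 0.040
side lids 191 rect [446.5 -75.6] [40.3 25.6] 79.6 z 0.036 0.039
side red px low 0
side handtop 253 rect [ 678.  -155.5] [27.8 29.1] 76.6 z 0.132 0.135
t53.3 pos [ 0.4573 -0.273   0.218 ] x-heading 89.9 tilt z [-0.  0. -1.] F [-0.6  0.9 -0. ] w 0.0854 g 0 j [-0.23  0.34  0.87  1.93 -0.3   1.01  0.78]
```

View pics/v2.png

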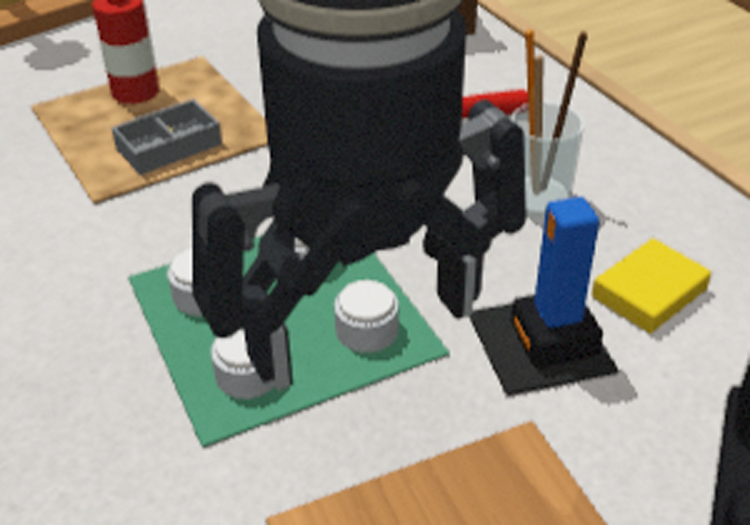

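View pics/v1.png

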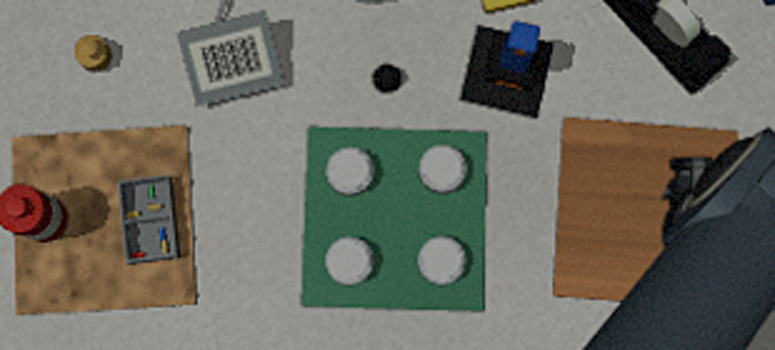

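Request:
jog_arm(
  steps=[1, 0.5, 0.9, 0, 0, 0, 0, 1, 0.5, 0.9, 0, 0, 0, 0, 1, 0.5, 0.9, 0, 0, 0, 0, 1, 0.5, 0.9, 0, 0, 0, 0, 1, 0.5, 0.9, 0, 0, 0, 0, 1, 0.5, 0.9, 0, 0, 0, 0, 1, 0.5, 0.9, 0, 0, 0, 0, 1, 0.5, 0.9, 0, 0, 0, 0, 1, 0.5, 0.9, 0, 0, 0, 0, 1, 0.3, 0.8, 0, 0, 0, 0],
)

```text
clock: 54.3
position: [0.6822, -0.1478, 0.2174]
ee_rot: [-0.001, 0.705, 0.709, 0.001]
contact_force: [0.4, -0.7, 0.4]
grip_width: 0.0857
grasp_force: 0.0
```

Request:
jog_arm(
  steps=[1, 0, 0, 0, 0, 0, 1, 1, 0, 0, 0, 0, 0, 1, 1, 0, 0, 0, 0, 0, 0.2, 1, 0, 0, 0, 0, 0, 0],
)

```text
clock: 54.7
position: [0.6805, -0.1507, 0.2176]
ee_rot: [-0.0, 0.783, 0.623, 0.0]
contact_force: [0.5, 0.1, 0.9]
grip_width: 0.0853
grasp_force: 0.0
```

```bash
python3 -c "
from meas import *
hd()
# label from both views of the saved pictures: light paper on the desk slope
for n in('top','side'):
    z=np.load(n+'0.npz'); m=cams.camera_model(n); P=cloud(m,z['d']); v=hsv(z['p'])[...,2].astype(int)
    X,Y,Z=P[...,0],P[...,1],P[...,2]
    g=(abs(X-.678)<.07)&(abs(Y-.157)<.07)&(Z>.015)&(Z<.068)
    nn=np.array([-.4226*np.cos(np.radians(14.2)),-.4226*np.sin(np.radians(14.2)),.9063])
    print(n,'desk v pct',np.percentile(v[g],[10,30,50,70,90]), end=' ')
    q=P[g]; r=q@nn; c=np.median(r); q=q[abs(r-c)<.006]; A=np.c_[q[:,:2],np.ones(len(q))]; a=np.linalg.lstsq(A,q[:,2],rcond=None)[0]
    print('plane tilt %.1f az %.1f'%(np.degrees(np.arctan(np.hypot(a[0],a[1]))),np.degrees(np.arctan2(a[1],a[0]))), 'z at .678,.157 %.4f'%(a@[.678,.157,1]))
    for th in (110,120,130,140,150):
        w=cv2.morphologyEx((g&(v>th)).astype(np.uint8),cv2.MORPH_CLOSE,np.ones((5,5)))
        k=cv2.findContours(w,0,1)[0]
        if not k: continue
        k=max(k,key=cv2.contourArea); o,d=ray(m,k[:,0].astype(float))
        c0=np.array([.678,.157,.04]); h=o+d*(((c0-o)@nn)/(d@nn))[:,None]
        e1=np.array([-np.sin(np.radians(14.2)),np.cos(np.radians(14.2)),0]); e2=np.cross(e1,nn)
        uv=np.c_[(h-c0)@e1,(h-c0)@e2]; R_=cv2.minAreaRect((uv*1000).astype(np.float32))
        print(th,'centre',(c0+e1*R_[0][0]/1e3+e2*R_[0][1]/1e3).round(4),'size',np.round(R_[1],1),'ang',round(R_[2],1))
"
```

```text
t54.7 pos [ 0.6805 -0.1507  0.2176] x-heading 77.0 tilt z [-0.     0.001 -1.   ] F [0.5 0.1 0.9] w 0.0853 g 0 j [-0.36  0.64  0.82  1.53 -0.49  1.19  0.33]
top desk v pct [ 76.   92.   97.  116.  149.4] plane tilt 24.5 az 13.8 z at .678,.157 0.0406
110 centre [0.6778 0.1613 0.0404] size [57.3 90.9] ang 89.9
120 centre [0.6784 0.1573 0.0402] size [55.3 80.1] ang 89.9
130 centre [0.6786 0.1571 0.0403] size [79.3 54.7] ang 0.3
140 centre [0.6781 0.1576 0.0401] size [53.3 76.9] ang 89.9
150 centre [0.6789 0.158  0.0405] size [50.7 75.6] ang 89.2
side desk v pct [115. 149. 156. 173. 214.] plane tilt 25.2 az 14.8 z at .678,.157 0.0394
110 centre [0.6771 0.1546 0.0393] size [ 85.9 102.7] ang 89.9
120 centre [0.6771 0.1547 0.0393] size [ 85.9 102.5] ang 89.9
130 centre [0.6767 0.1565 0.0393] size [85.9 98.7] ang 89.9
140 centre [0.6768 0.1565 0.0394] size [85.7 98.7] ang 89.9
150 centre [0.6777 0.1568 0.0399] size [83.5 98.7] ang 89.9
```

Request:
jog_arm(
  steps=[1, -0.13, -0.03, 1, 0, 0, 0, 1, 0, 0, 1, 0, 0, 0, 1, 0, 0, 1, 0, 0, 0, 1, 0, 0, 1, 0, 0, 0, 1, 0, 0, 0.8, 0, 0, 0, 1, 0, 0, 0.5, 0, 0, 0, 1, 0, 0, 0, 0, 0, 0, 1, 0, 0, 0, 0, 0, 0],
)

```text
clock: 55.5
position: [0.6791, -0.1558, 0.0862]
ee_rot: [0.0, 0.784, 0.621, 0.0]
contact_force: [0.1, -0.2, 0.6]
grip_width: 0.0856
grasp_force: 0.0
```

Request:
jog_arm(
  steps=[0.2, 0, 0, 0, 0, 0, 0, 0.2, 0, 0, 0, 0, 0, 0, 0.2, 0, 0, 0, 0, 0, 0, 0.2, 0, 0, 0, 0, 0, 0, 0.2, 0, 0, 0, 0, 0, 0, 0.2, 0, 0, 0, 0, 0, 0, 0.2, 0, 0, 0, 0, 0, 0],
  newtons=50,
)

```text
clock: 56.2
position: [0.6787, -0.1559, 0.0861]
ee_rot: [0.0, 0.784, 0.621, 0.0]
contact_force: [-1.4, 1.1, 5.0]
grip_width: 0.0294
grasp_force: 45.6
```

```bash
python3 -c "
from meas import *
s,M=hd(); scene('7',('scan','can','dish'))"
```

```text
t56.2 pos [ 0.6787 -0.1559  0.0861] x-heading 76.8 tilt z [ 0.  0. -1.] F [-1.4  1.1  5. ] w 0.0294 g 46 j [-0.3   0.76  0.74  1.64 -0.59  0.97  0.41]
top can 317 rect [505.5 361.6] [48.8 50. ] 42.0 z 0.114 0.134
top dish 181 rect [507.  246.5] [86.2 58.4] 7.7 z 0.029 0.036
top dish 93 rect [459.3 -70.5] [47.3 46.5] 45.8 z 0.032 0.036
side can 226 rect [501.9 357. ] [40.9 49.3] 65.2 z 0.112 0.127
side dish 552 rect [503.4 246. ] [91.1 61.4] 7.8 z 0.024 0.033
side dish 234 rect [552.8  18.6] [35.2 49.4] 67.9 z 0.028 0.036
side dish 260 rect [456.7  19.6] [36.4 49.2] 74.4 z 0.028 0.036
side dish 275 rect [555. -79.] [38.2 49. ] 56.4 z 0.029 0.036
side dish 309 rect [457.3 -78.2] [40.3 49.6] 76.4 z 0.028 0.036
side handtop 175 rect [ 680.  -164.3] [37.7 21.1] 31.0 z 0.132 0.142
```

Request:
jog_arm(
  steps=[0.2, 0, 0, -0.5, 0, 0, 0, 0.2, 0, 0, -0.8, 0, 0, 0, 0.2, 0, 0, -1, 0, 0, 0, 0.2, 0, 0, -1, 0, 0, 0, 0.2, 0, 0, -0.7, 0, 0, 0, 0.2, 0, 0, 0, 0, 0, -0.9, 0.2, 0, 0, 0, 0, 0, -1, 0.2, 0, 0, 0, 0, 0, -1, 0.2, 0, 0, 0, 0, 0, -1, 0.2, 0, 0, 0, 0, 0, -0.68],
)

```text
clock: 57.3
position: [0.6782, -0.1557, 0.1852]
ee_rot: [-0.0, 0.613, 0.79, -0.0]
contact_force: [-0.1, 0.2, -1.9]
grip_width: 0.0296
grasp_force: 45.6
```

Request:
jog_arm(
  steps=[0.2, 0.5, 0, 0, 0, 0, 0, 0.2, 0.8, 0, 0, 0, 0, 0, 0.2, 0.8, 0, 0, 0, 0, 0, 0.2, 0.8, 0, 0, 0, 0, 0, 0.2, 0.8, 0.1, 0, 0, 0, 0, 0.2, 0.8, 0.1, 0, 0, 0, 0, 0.2, 0.8, 0.1, 0, 0, 0, 0, 0.2, 0.8, 0.06, 0, 0, 0, 0, 0.2, 0.8, 0, 0, 0, 0, 0, 0.2, 0.8, 0, 0, 0, 0, 0],
)

```text
clock: 58.3
position: [0.639, 0.0349, 0.1853]
ee_rot: [-0.001, 0.614, 0.789, -0.0]
contact_force: [-0.3, -0.5, -1.5]
grip_width: 0.0295
grasp_force: 45.6
```

Request:
jog_arm(
  steps=[0.2, 0.8, 0, 0, 0, 0, 0, 0.2, 0.8, 0, 0, 0, 0, 0, 0.2, 0.8, 0, 0, 0, 0, 0, 0.2, 0.8, 0, 0, 0, 0, 0, 0.2, 0.8, 0, 0, 0, 0, 0, 0.2, 0.35, 0, 0, 0, 0, 0, 0.2, 0, 0, 0, 0, 0, 0],
)

```text
clock: 59.0
position: [0.6122, 0.1407, 0.1852]
ee_rot: [-0.001, 0.613, 0.79, -0.0]
contact_force: [0.1, 0.1, -2.8]
grip_width: 0.0293
grasp_force: 45.6
```

Request:
jog_arm(
  steps=[0.2, 0, 0, 0, -0.5, 0, 0, 0.2, 0, 0, 0, -0.7, 0, 0, 0.2, 0, 0, 0, -0.7, 0, 0, 0.2, 0, 0, 0, -0.7, 0, 0, 0.2, 0, 0, 0, -0.7, 0, 0, 0.2, 0, 0, 0, -0.5, 0, 0, 0.2, 0, 0, 0, -0.37, 0, 0, 0.2, 0, 0, 0, 0, 0, 0, 0.2, 0, 0, 0, 0, 0, 0],
)

```text
clock: 59.9
position: [0.6132, 0.1372, 0.1857]
ee_rot: [0.133, 0.6, 0.77, 0.171]
contact_force: [1.0, 0.2, -2.6]
grip_width: 0.0297
grasp_force: 46.0
```

```bash
cat > aim.py <<'E'
from meas import *
s,M=hd()
a=np.radians(14.3);n=np.array([-.4226*np.cos(a),-.4226*np.sin(a),.9063]);L=np.array([.678,.157,.04])
print("tilt err deg",np.degrees(np.arccos(-M[:,2]@n)),"tool axes of n",(M.T@n).round(4))
org=s["position"]+M@[.0021,0,.0801]; d=L+.08*n-org
print("shift units tool",(M.T@d/.025).round(3)); 
E
python3 -c "
from aim import *
for nm in('top','side'):
    p,d,m=grab(nm,nm+'8'); P=cloud(m,d); H=hsv(p).astype(int)
    b=(H[...,0]>100)&(H[...,0]<130)&(H[...,1]>120)&(abs(P[...,0]-.6)<.1)&(abs(P[...,1]-.14)<.1)&(P[...,2]>.08)
    print(nm,b.sum(), 'fwd/lat offsets of blue mm from axis',np.round(((P[b]-org)@M*1000)[:, :].mean(0) if b.sum() else 0,1), np.round(np.percentile((P[b]-org)@M*1000,[2,98],axis=0),1) if b.sum() else '')
p=cv2.imread('pics/side8.png'); cv2.imwrite('pics/v3.png',cv2.resize(p[80:290,180:420],None,fx=2.5,fy=2.5))"
```

```text
t59.9 pos [0.6132 0.1372 0.1857] x-heading 104.2 tilt z [ 0.409  0.103 -0.906] F [ 1.   0.2 -2.6] w 0.0297 g 46 j [-0.83  0.33  0.65  2.05 -0.49  0.43  0.41]
tilt err deg 0.31688292860442296 tool axes of n [-1.e-03 -3.e-04 -1.e+00]
shift units tool [ 0.046 -0.01   0.023]
top 61 fwd/lat offsets of blue mm from axis [ -11.6   28.6 -198. ] [[ -49.9    1.3 -387.9]
 [  30.    57.1  -13.1]]
side 646 fwd/lat offsets of blue mm from axis [-12.5  -2.5 -86.3] [[ -25.4  -17.3 -162.5]
 [   7.4   13.6  -26.3]]
```

View pics/v3.png

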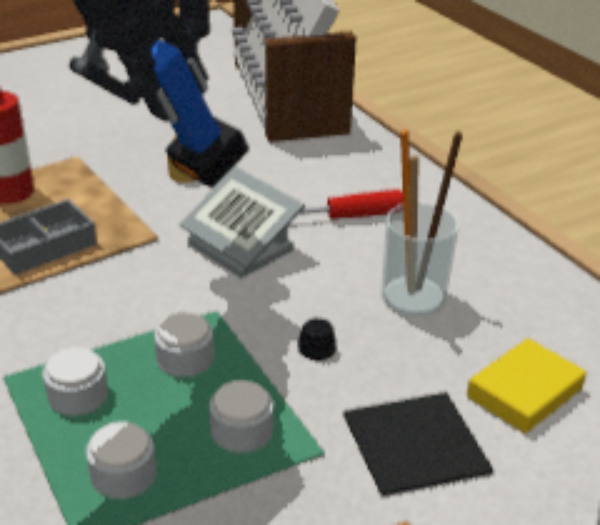

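```bash
python3 -c "
from aim import *
acc=[]
for i in range(2):
    p,d,m=grab('side','side9'); P=cloud(m,d); H=hsv(p).astype(int)
    b=(H[...,0]>100)&(H[...,0]<130)&(H[...,1]>120)
    q=(P[b]-org)@M*1000
    q=q[(q[:,2]<-30)&(q[:,2]>-126)&(abs(q[:,0])<24)&(abs(q[:,1])<24)]; acc.append(q)
q=np.vstack(acc)
f=q[(abs(q[:,0]+15)<5)&(abs(q[:,1])<11)]
print(len(f),'face -x: slope deg',np.degrees(np.polyfit(f[:,2],f[:,0],1)[0]),'mean x',f[:,0].mean())
for z0 in range(-120,-30,15):
    g=q[(q[:,2]>z0)&(q[:,2]<z0+15)]; print(z0,len(g),'x med %.1f'%np.median(g[:,0]),'y range',np.percentile(g[:,1],[3,97]).round(1))
"
```

```text
t60.0 pos [0.6138 0.1379 0.1859] x-heading 104.2 tilt z [ 0.41   0.104 -0.906] F [ 0.3 -0.3 -2.4] w 0.0294 g 46 j [-0.83  0.33  0.65  2.05 -0.49  0.43  0.41]
tilt err deg 0.3176751057087524 tool axes of n [-9.e-04  6.e-04 -1.e+00]
shift units tool [ 0.026 -0.04   0.018]
696 face -x: slope deg -0.09964144628891118 mean x -14.655942954667635
-120 175 x med -14.5 y range [-15.5  13.3]
-105 156 x med -14.6 y range [-14.8  12.5]
-90 152 x med -14.5 y range [-15.   12.4]
-75 141 x med -14.6 y range [-15.4   9.3]
-60 165 x med -14.2 y range [-15.5   9.9]
-45 160 x med -13.9 y range [-15.7  11.4]
```

Request:
jog_arm(
  steps=[0.2, 0.03, -0.03, 0.02, 0, 0, 0, 0.2, 0, 0, 0, 0, 0, 0, 0.2, 0, 0, 0, 0, 0, 0, 0.2, 0, 0, 0, 0, 0, 0, 0.2, 0, 0, 0, 0, 0, 0, 0.2, 0, 0, 0, 0, 0, 0, 0.2, 0, 0, 0, 0, 0, 0, 0.2, 0, 0, 0, 0, 0, 0, 0.2, 0, 0, 0, 0, 0, 0, 0.2, 0, 0, 0, 0, 0, 0],
)

```text
clock: 61.1
position: [0.6125, 0.139, 0.1848]
ee_rot: [0.133, 0.599, 0.771, 0.171]
contact_force: [-1.0, 0.1, -2.5]
grip_width: 0.0297
grasp_force: 46.0
```

Request:
jog_arm(
  steps=[0.2, 0, 0, 0, 0, 0, 0, 0.2, 0, 0, 0, 0, 0, 0, 0.2, 0, 0, 0, 0, 0, 0, 0.2, 0, 0, 0, 0, 0, 0, 0.2, 0, 0, 0, 0, 0, 0, 0.2, 0, 0, 0, 0, 0, 0, 0.2, 0, 0, 0, 0, 0, 0, 0.2, 0, 0, 0, 0, 0, 0, 0.2, 0, 0, 0, 0, 0, 0, 0.2, 0, 0, 0, 0, 0, 0],
)

```text
clock: 62.1
position: [0.6124, 0.139, 0.1848]
ee_rot: [0.133, 0.599, 0.771, 0.171]
contact_force: [0.4, 0.8, -2.6]
grip_width: 0.0296
grasp_force: 46.0
```

Request:
jog_arm(
  steps=[0.2, 0, 0, 0, 0, 0, 0, 0.2, 0, 0, 0, 0, 0, 0, 0.2, 0, 0, 0, 0, 0, 0, 0.2, 0, 0, 0, 0, 0, 0, 0.2, 0, 0, 0, 0, 0, 0, 0.2, 0, 0, 0, 0, 0, 0, 0.2, 0, 0, 0, 0, 0, 0, 0.2, 0, 0, 0, 0, 0, 0, 0.2, 0, 0, 0, 0, 0, 0, 0.2, 0, 0, 0, 0, 0, 0],
)

```text
clock: 63.1
position: [0.6124, 0.139, 0.1848]
ee_rot: [0.133, 0.599, 0.771, 0.171]
contact_force: [0.7, 0.2, -1.2]
grip_width: 0.0296
grasp_force: 46.0
```

```bash
python3 aim.py; python3 -c "
from meas import *
scene('10',('can','dish','pots','band'))"
```

```text
t63.1 pos [0.6124 0.139  0.1848] x-heading 104.3 tilt z [ 0.41   0.104 -0.906] F [ 0.7  0.2 -1.2] w 0.0296 g 46 j [-0.83  0.33  0.65  2.05 -0.49  0.42  0.41]
tilt err deg 0.31217561502682384 tool axes of n [-1.e-04  3.e-04 -1.e+00]
shift units tool [-0.034  0.017 -0.006]
top can 313 rect [505.7 362.5] [49.1 49.3] 49.9 z 0.114 0.133
top dish 81 rect [554.9 -74.7] [41.1 48.6] 30.1 z 0.031 0.036
top dish 83 rect [553.   30.4] [49.2 42.5] 52.7 z 0.032 0.036
top dish 132 rect [504.1 251.8] [90.9 46.9] 7.0 z 0.029 0.036
top lids 222 rect [459.6  27.2] [44.8 43.1] 19.0 z 0.037 0.045
top lids 74 rect [451.4 -58.1] [39.2 17.4] 26.8 z 0.037 0.044
top red px low 0
side can 233 rect [502.  357.5] [42.8 49.2] 60.6 z 0.112 0.127
side dish 566 rect [503.6 245.2] [91.6 61.1] 7.8 z 0.024 0.033
side dish 235 rect [552.1  18.8] [34.9 48.7] 62.3 z 0.028 0.036
side dish 260 rect [456.5  19.3] [38.2 49.1] 73.2 z 0.028 0.036
side dish 279 rect [554.8 -79.1] [38.7 48.8] 54.4 z 0.029 0.036
side dish 305 rect [457.2 -78.1] [41.3 49.5] 74.9 z 0.029 0.036
side lids 268 rect [555.5  26.2] [44.4 45.4] 83.3 z 0.037 0.039
side lids 314 rect [459.1  24.2] [46.9 45.8] 11.1 z 0.037 0.040
side lids 335 rect [556.6 -75.8] [43.7 45.7] 30.5 z 0.037 0.040
side lids 389 rect [458.  -73.7] [44.6 45.9] 69.9 z 0.037 0.040
side red px low 0
```

Request:
jog_arm(
  steps=[0.2, 0, 0, -0.2, 0.5, 0, 0, 0.2, 0, 0, 0, 0.7, 0, 0, 0.2, 0, 0, 0, 0.7, 0, 0, 0.2, 0, 0, 0, 0.7, 0, 0, 0.2, 0, 0, 0, 0.7, 0, 0, 0.2, 0, 0, 0, 0.5, 0, 0, 0.2, 0, 0, 0, 0.37, 0, 0, 0.2, 0, 0, 0, 0, 0, 0],
)

```text
clock: 64.0
position: [0.6116, 0.139, 0.189]
ee_rot: [0.001, 0.614, 0.79, 0.0]
contact_force: [0.4, -0.5, -1.6]
grip_width: 0.0294
grasp_force: 46.0
```

Request:
jog_arm(
  steps=[0.2, -0.5, 0, 0, 0, 0, 0, 0.2, -0.8, -0.1, 0, 0, 0, 0, 0.2, -0.8, -0.1, 0, 0, 0, 0, 0.2, -0.8, -0.1, 0, 0, 0, 0, 0.2, -0.8, -0.1, 0, 0, 0, 0, 0.2, -0.8, -0.1, 0, 0, 0, 0, 0.2, -0.8, -0.1, 0, 0, 0, 0, 0.2, -0.8, 0, 0, 0, 0, 0, 0.2, -0.8, 0, 0, 0, 0, 0, 0.2, -0.8, 0, 0, 0, 0, 0],
)

```text
clock: 65.0
position: [0.6428, -0.0539, 0.1896]
ee_rot: [0.0, 0.614, 0.789, 0.0]
contact_force: [-0.3, 0.1, -2.7]
grip_width: 0.0297
grasp_force: 46.0
```

Request:
jog_arm(
  steps=[0.2, -0.8, 0, 0, 0, 0, 0, 0.2, -0.8, 0, 0, 0, 0, 0, 0.2, -0.8, 0, 0, 0, 0, 0, 0.2, -0.8, 0, 0, 0, 0, 0, 0.2, -0.6, 0, 0, 0, 0, 0, 0.2, -0.3, 0, 0, 0, 0, 0, 0.2, 0, 0, 0, 0, 0, 0],
)

```text
clock: 65.7
position: [0.6682, -0.1527, 0.1894]
ee_rot: [0.0, 0.615, 0.789, -0.0]
contact_force: [0.4, -0.1, -2.4]
grip_width: 0.0297
grasp_force: 46.0
```

Request:
jog_arm(
  steps=[0.2, 0, 0, 0, 0, 0, 0.9, 0.2, 0, 0, 0, 0, 0, 1, 0.2, 0, 0, 0, 0, 0, 1, 0.2, 0, 0, 0, 0, 0, 1, 0.2, 0, 0, 0, 0, 0, 0.68, 0.2, 0, 0, 0, 0, 0, 0, 0.2, 0, 0, 0, 0, 0, 0],
)

```text
clock: 66.4
position: [0.6686, -0.1499, 0.1891]
ee_rot: [-0.0, 0.783, 0.622, 0.0]
contact_force: [0.3, -0.4, -1.6]
grip_width: 0.0293
grasp_force: 46.0
```

```bash
python3 -c "
from meas import *
s,M=hd(); d=np.array([.671,-.1515,.090])-s['position']; print('units',(M.T@d/.025).round(3), 'tilt z',M[:,2].round(4))"
```

```text
t66.4 pos [ 0.6686 -0.1499  0.1891] x-heading 77.0 tilt z [-0.     0.001 -1.   ] F [ 0.3 -0.4 -1.6] w 0.0293 g 46 j [-0.36  0.65  0.82  1.59 -0.51  1.13  0.35]
units [-0.043  0.109  3.965] tilt z [-2.e-04  8.e-04 -1.e+00]
```

Request:
jog_arm(
  steps=[0.2, -0.04, 0.11, 0.8, 0, 0, 0, 0.2, 0, 0, 1, 0, 0, 0, 0.2, 0, 0, 1, 0, 0, 0, 0.2, 0, 0, 0.7, 0, 0, 0, 0.2, 0, 0, 0.4, 0, 0, 0, 0.2, 0, 0, 0, 0, 0, 0, 0.2, 0, 0, 0, 0, 0, 0],
)

```text
clock: 67.1
position: [0.6715, -0.1532, 0.0924]
ee_rot: [0.001, 0.784, 0.621, 0.0]
contact_force: [-0.0, -0.1, -1.8]
grip_width: 0.0291
grasp_force: 46.0
```

```bash
python3 -c "
from meas import *
s,M=hd(); d=np.array([.671,-.1515,.0861])-s['position']; print('units',(M.T@d/.025).round(3), 'tilt z',M[:,2].round(4))
scene('11',('scan',))
p,dd,m=grab('top'); P=cloud(m,dd); h=hsv(p)[...,2]; b=(h<60)&(abs(P[...,2]-.006)<.007)&(abs(P[...,0]-.672)<.06)&(abs(P[...,1]+.149)<.06); print(rect(P[b][:,:2]))"
```

```text
t67.1 pos [ 0.6715 -0.1532  0.0924] x-heading 76.8 tilt z [ 0.001 -0.    -1.   ] F [-0.  -0.1 -1.8] w 0.0291 g 46 j [-0.32  0.75  0.75  1.66 -0.59  0.98  0.41]
units [ 0.061 -0.036  0.251] tilt z [ 1.2e-03 -5.0e-04 -1.0e+00]
side handtop 232 rect [ 674.5 -160.1] [40.9 22. ] 32.0 z 0.136 0.150
(array([ 645.7, -182.3]), array([26. , 67.7]), 51.7)
```

Request:
jog_arm(
  steps=[0.2, 0.06, -0.03, 0.12, 0, 0, 0, 0.2, 0, 0, 0.06, 0, 0, 0, 0.2, 0, 0, 0, 0, 0, 0],
)

```text
clock: 67.55
position: [0.6705, -0.1507, 0.0871]
ee_rot: [-0.0, 0.784, 0.621, 0.0]
contact_force: [0.2, 1.0, -2.2]
grip_width: 0.0295
grasp_force: 46.0
```

Request:
jog_arm(
  steps=[0.2, 0, 0, 0.05, 0, 0, 0, 0.2, 0, 0, 0, 0, 0, 0],
)

```text
clock: 67.75
position: [0.6707, -0.1512, 0.0861]
ee_rot: [0.0, 0.784, 0.621, 0.0]
contact_force: [-0.3, -0.4, -1.3]
grip_width: 0.0295
grasp_force: 46.3
```

Request:
jog_arm(
  steps=[0.2, 0, 0, 0.04, 0, 0, 0, 0.2, 0, 0, 0, 0, 0, 0],
)

```text
clock: 67.95
position: [0.6707, -0.1512, 0.0861]
ee_rot: [-0.0, 0.784, 0.621, 0.0]
contact_force: [-3.0, 0.3, 5.4]
grip_width: 0.0293
grasp_force: 47.0
```

Down on the pad. Release, rise straight up, then back off and check.

Request:
jog_arm(
  steps=[1, 0, 0, -0.03, 0, 0, 0, 1, 0, 0, 0, 0, 0, 0, 1, 0, 0, 0, 0, 0, 0, 1, 0, 0, 0, 0, 0, 0, 1, 0, 0, 0, 0, 0, 0, 1, 0, 0, -0.6, 0, 0, 0, 1, 0, 0, -1, 0, 0, 0, 1, 0, 0, -1, 0, 0, 0, 1, 0, 0, -1, 0, 0, 0, 1, 0, 0, -1, 0, 0, 0],
)

```text
clock: 68.95
position: [0.6707, -0.1514, 0.2031]
ee_rot: [0.0, 0.784, 0.621, 0.0]
contact_force: [0.1, -0.6, -0.6]
grip_width: 0.0854
grasp_force: 0.0
```

Request:
jog_arm(
  steps=[1, 0, 0, -1, 0, 0, 0, 1, -0.8, 0, 0, 0, 0, 0, 1, -1, -0.5, 0, 0, 0, 0, 1, -1, -1, 0, 0, 0, 0, 1, -1, -1, 0, 0, 0, 0, 1, -1, -1, 0, 0, 0, 0, 1, -1, -1, 0, 0, 0, 0, 1, -1, -1, 0, 0, 0, 0, 1, -1, -1, 0, 0, 0, 0, 1, 0, 0, 0, 0, 0, 0],
)

```text
clock: 69.95
position: [0.4618, -0.3082, 0.2265]
ee_rot: [-0.0, 0.787, 0.617, -0.0]
contact_force: [-1.0, 0.2, 0.1]
grip_width: 0.0857
grasp_force: 0.0
```

```bash
python3 -c "
from meas import *
hd(); scene('12',('can','dish','pots','band','scan'))
p,d,m=grab('top'); P=cloud(m,d); X,Y,Z=[P[...,i] for i in range(3)]
w=(Z>.015)&(X>.63)&(X<.9)&(Y>-.45)&(Y<.35)
for b in blob(w,P,minn=60): print(rect(P[b][:,:2]),P[b][:,2].max().round(3))
v=hsv(p)[...,2]
for b in blob((v<60)&(Z<.015)&(Z>.001)&(abs(Y+.15)<.07)&(abs(X-.67)<.07),P,minn=60): print('pad',rect(P[b][:,:2]))
cv2.imwrite('pics/v4.png',cv2.resize(p[120:300,110:440],None,fx=2.4,fy=2.4)[...,::-1])"
```

```text
t70.0 pos [ 0.4618 -0.3082  0.2265] x-heading 76.2 tilt z [-0.001 -0.    -1.   ] F [-1.   0.2  0.1] w 0.0857 g 0 j [-0.2   0.39  0.94  1.87 -0.36  1.06  0.64]
top can 316 rect [505.4 361.7] [48.6 49.9] 36.1 z 0.114 0.133
top dish 104 rect [557.8 -72.2] [48.5 47.8] 24.5 z 0.032 0.036
top dish 119 rect [555.2  27.9] [48.9 47.9] 43.6 z 0.032 0.036
top dish 234 rect [505.3 246. ] [91.5 58.6] 6.9 z 0.029 0.036
top dish 91 rect [460.4 -71.4] [48.2 45.7] 89.0 z 0.032 0.036
top lids 232 rect [558.5 -73.5] [46.  44.5] 89.8 z 0.038 0.044
top lids 226 rect [556.1  29.1] [46.  44.3] 89.2 z 0.037 0.044
top lids 225 rect [460.3  27.5] [45.7 42.9] 0.0 z 0.037 0.045
top lids 227 rect [458.9 -70.1] [47.3 43.7] 45.7 z 0.038 0.047
top red px low 0
top handtop 133 rect [ 671.7 -148.3] [30.  29.8] 76.1 z 0.134 0.139
side can 231 rect [501.4 355.5] [42.7 49.2] 72.5 z 0.112 0.128
side dish 566 rect [503. 246.] [90.6 61.6] 8.2 z 0.024 0.033
side dish 267 rect [456.6  19.8] [36.8 49.1] 73.0 z 0.028 0.036
side dish 252 rect [556.6 -85.1] [27.9 49.6] 84.0 z 0.027 0.036
side dish 310 rect [455.4 -79.7] [36.6 48
[... 302 characters left out ...]
andtop 76 rect [ 661.6 -149.6] [25.9 11.7] 76.2 z 0.132 0.135
(array([858.4, 339.4]), array([41. , 97.7]), 73.8) 0.16
(array([ 823.9, -427. ]), array([150.5,  45.7]), 0.1) 0.107
(array([814.7, 148.8]), array([25. , 91.7]), 71.9) 0.031
(array([779.7,   5.8]), array([59.7, 64.3]), 59.7) 0.168
(array([ 784.7, -143.6]), array([81.5, 62. ]), 12.4) 0.031
(array([ 718.1, -327.7]), array([149.3,  61.4]), 43.1) 0.089
(array([694. , 160.8]), array([110.9, 101.1]), 14.3) 0.064
(array([ 670.7, -148. ]), array([54.9, 53.9]), 74.7) 0.139
(array([690.3, 315. ]), array([35.3, 34.3]), 35.4) 0.054
(array([661.6, -12.5]), array([27.9, 27.4]), 59.1) 0.033
pad (array([ 672.6, -149.1]), array([87.8, 88.7]), 75.9)
```

View pics/v4.png

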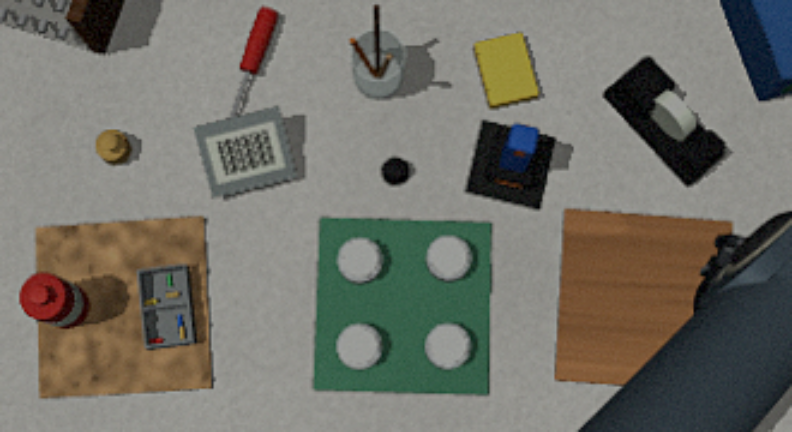

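View pics/side12.png

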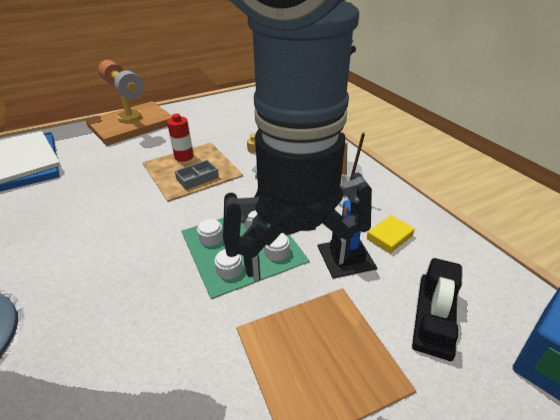

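The pictures show the can at (50,298) and dish at (167,305) on the cork in the top crop. All four pots on the mat have plain white lids with no red, the scanner stands centred on its pad, and the bystanders haven't moved.

```bash
python3 -c "
from plant import env
print(env.close_job())"
```

```text
the job is handed in; nothing more can be done
None
```

The job is handed in at about 70 s on the robot's clock: can and dish on the cork board, all four pots on the mat with lids home, the label scanned from 8 cm for about 3 s, the scanner back within about 1 mm of its pad's centre, and the other tools untouched.

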